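Photograph a plasma torch for its wear record

TASK

Take the quartz torch out of the drying rack and lay it gently in the two V supports in front of the camera, centred and with its thick collar clear of the supports. Then press the camera's release plunger to its halfway stop and keep it there for a good second while the camera focuses, press it fully down to take the picture, and let it go. Leave the other things on the bench as they are.

Things in the scene. Friction and masses are not known exactly. Their poses are not given: they have to be found in the camera images.
- torch_center (a point): Quartz plasma torch: clear straight tube, 20 mm diameter, 130 mm long, 0.07 to 0.12 kg, white inner tube; at its -y end a white collar, 28 mm diameter, 22 mm long. Starts in one of the drying rack's two V grooves (the capped tube is in the other). This point is on the tube's axis at mid-length; y runs along the tube, z up as it lies.
- cradle_seat (a point): V cradle fixed on the baseboard before the camera: two 8 mm thick 90 degree V supports (mouth 34 mm) centred 28 mm to either side of this point along its y axis (the groove). The point is where the middle of the seated torch's axis lies: 37 mm above the cradle's foot plate (42 x 100 mm), 3 mm below the V tops. The torch may lie either way round.
- drying_rack: White rack fixed to the bench, 150 mm (x) by 104 mm (y): two V grooves along its y axis at x = -40 and +40 mm, each made of two 8 mm V supports centred 56 mm apart. Origin at the middle of its underside. The torch's axis lies 43 mm above the bench in it; the plate under it is 6 mm thick.
- release: Release plunger: round flat steel cap, 28 mm diameter, 6 mm thick, on a 12 mm stem, standing 24 mm out of the camera housing's top near its end on the robot's left. Origin at the centre of the cap's upper face; z points out along the plunger, leaning 32 degrees from vertical towards the robot. Press along -z. First travel: light spring, 1.5 to 3 N; springs up when let go.
- second_stage (a joint): Plunger travel past its halfway stop (m). The stop lies 3 to 10 mm down, differs every time and must be felt: the plunger stands still there until the push exceeds about 9 N (5 to 6 N holds it on the stop). Reads 0 up to there; past it the plunger gives again, 9 to 14 N, to its end at 0.005; the picture is taken at 0.0035.
- camera: Grey splash-proof camera housing, 90 mm deep (x), 150 mm wide, 104 mm high, black lens port, fixed at a tilt on the copy stand and looking down at the cradle. Origin at its middle; -x is the way it looks, z out of its top. A lamp panel above starts about 13 mm behind the plunger cap's centre (away from the robot) and 100 mm above it: no room for a gripper from straight above.
- copy_stand: Copy stand fixed to the bench: white baseboard 420 x 260 x 15 mm carrying the cradle; at its far end a 30 mm square column, 435 mm high, that holds the camera and the lamp panel (42 x 250 mm). Origin on the bench, 40 mm nearer the robot than the board's middle; the cradle is about 100 mm to its -x, the column 215 mm to +x.
- capped_tube: Clear 50 ml tube with a conical end and a yellow screw cap, 30 mm in diameter (cap 35 mm) and 118 mm long, lying in the other groove of the drying rack. Origin on its axis. Stays where it is.
- scale_bar: White flat scale bar, 100 mm by 22 mm by 5 mm, lying on the baseboard behind the cradle. Stays where it is.
- sample_cup: Small white cup, 52 mm in diameter, 40 mm high, on the bench. Stays where it is.
- reagent_bottle: Clear jar with a blue cap, 70 mm in diameter, 130 mm high, on the bench. Stays where it is.
- wash_bottle: White wash bottle with a blue collar and a bent spout, 68 mm in diameter, 185 mm high, on the bench. Stays where it is.
- marker: Black marker pen, 120 mm long, lying on the bench. Stays where it is.
Things that resemble listed ones, but are neither listed nor needed, are in the scene too. What is shaped like the part that bears torch_center but pink or turquoise is not meant.

How it is judged (in metres and radians):
On the way, in this order (a step that is already met when the one before it is completed fails the run):
1. the torch lies seated in both V supports of the cradle, centred, and is let go (distance between torch_center and cradle_seat below 0.01 m and z of torch_center in the frame of cradle_seat between -0.003 and 0.003 m and angle between the y axis of torch_center and the y axis of cradle_seat, either way round below 0.06 rad and contact force between the fingers and torch below 0.1 N), for 0.2 s.
2. the release plunger is held at its halfway stop (pressed on the stop, not more than 1 mm past it) for 0.8 s (contact force between camera and release above 0.5 N and value of joint second_stage below 0.001 m), for 0.8 s.
3. the release plunger is pressed fully down (3.5 mm past the halfway stop) (value of joint second_stage above 0.0035 m), for 0.1 s.
At the end, for the whole second after the job is handed in: The torch lies at rest in both V supports, its middle within 10 mm of the seat point (3 mm in height) and in line with the groove within 0.06 rad; the release plunger is up again, off its halfway stop (distance between torch_center and cradle_seat below 0.01 m and z of torch_center in the frame of cradle_seat between -0.003 and 0.003 m and angle between the y axis of torch_center and the y axis of cradle_seat, either way round below 0.06 rad and linear speed of torch below 0.02 m/s and value of joint second_stage below 0.001 m and contact force between camera and release below 0.3 N); the robot touches nothing.
It fails at once if a picture is taken with no torch seated in the cradle (value of joint second_stage above 0.0035 m and distance between torch_center and cradle_seat above 0.015 m).
It fails at once if the torch is dropped into the cradle (falls faster than 0.45 m/s within 30 mm of its seat) or rammed into it (more than 40 N) (contact force between torch and cradle above 40 N or (distance between torch_center and cradle_seat below 0.03 m and linear speed of torch above 0.45 m/s)).
It fails at once if the camera or its plunger is struck with more than 45 N (contact force between anything else and camera above 45 N).
It fails at once if another thing on the bench is moved by more than 20 mm (distance of any of capped_tube, scale_bar, sample_cup, reagent_bottle, wash_bottle, marker from where it was at the start of the episode above 0.02 m).
It also fails if it takes over 53 s, if anything falls off the work surface, if the arm or the gripper's body presses on something with over 40 N, if the wrist force passes 120 N, or if a joint passes its speed limit or range.

ROBOT

A 7-joint arm with a two-finger parallel gripper is mounted at the origin on the work surface. World frame = base frame: x ahead of the robot, y to its left, z up, the work surface at z = 0. Lengths are in mm, angles in rad, forces in N, time in s.
With the tool pointing down it reaches from about 350 to 900 mm from the base axis. Payload 7.2 kg.
Tool frame: the origin (TCP) lies where the fingers leave the gripper's body, on its centre line; the fingertips stand 80 mm ahead of it and the grasp point (between the pads) lies 61 mm ahead of it; y points along the fingers, x is the direction in which the jaws open and shut, and the axes are right-handed (so a half turn about y gives the same grasp; the last joint's range is limited). The gripper opens to 88 mm and grips with 3 to 60 N. Pads are 20 mm wide; open, the fingers measure 115 mm over their backs; the gripper's body (75 mm by 178 mm) begins 61 mm behind the grasp point.
Start: joints at [1.181, 0.411, -0.013, 1.596, 0.006, 1.134, -0.082], TCP at [197.659, -592.923, 302.653] pointing down, gripper open.
Joint ranges: [-2.95, 2.95], [-0.29, 1.99], [-1.47, 1.44], [0.14, 2.54], [-1.03, 4.17], [0.13, 1.85], [-2.86, 2.86]. Speed limits (rad/s): [2.39, 2.39, 3.01, 3.01, 3.14, 3.14, 3.14].

INTERFACE

Orientations are given as a 3x3 rotation matrix whose columns are the frame's x, y, z axes.
In Python, from plant import r, viewer, workorder gives the robot as it stands.
- The arm moves only by the tool servo_tool, never from a script. Its arguments are lists of equal length, an entry for each row: "offset": the shift along the tool's x, y, z in m, a list of three; "angular": the turn, a rotation vector about the tool's x, y, z in rad, a list of three; "fingers": the closure in counts, from 0 (fully open) to 255 (shut). In form: {"offset": [[dx, dy, dz], ...], "angular": [[rx, ry, rz], ...], "fingers": [fingers, ...]}. A call has 1 to 8 rows; each row shifts and turns the commanded pose from where the row before left it, along the tool's axes as they then stand; what a row does not reach is not made up. A row lasts 1/10 s, in which the tool goes at most 50 mm and 8.59 degrees, less where a joint would pass 70% of its speed; a pose out of reach is approached as far as the arm can. A call is refused whole if a number of a shift passes 0.05 or a number of a turn 0.15, either way. A call with a gripper value outside its range is refused whole. The fingers move at their own pace and stop on an object; "force" is the grip in N (left out, the last holds). Time passes only in rows, so rows that do not move let the fingers close. It gives the time, the measured TCP pose, the force and the opening at its end, in the units of the state.
- r.sense(): the state, without advancing time (a new reading comes with each control period).
- viewer.capture(name): name is "side" or "top"; returns the picture (384x512x3 uint8, blue, green, red); there is no depth.
- viewer.calibration(name): a dict with "mtx" (3x3 intrinsics, pixels), "cam_to_world" (4x4, takes a point from camera to world coordinates). Camera axes: x right, y up, looking along -z (the intrinsics and any distortion apply to the point x, -y, -z); pixel columns grow to the right and rows downward; lengths in mm; the calibration is good to about 2 mm. A picture is of the moment at which its call begins. calibration takes no time and is no camera call.
- workorder.close_job(): hands the job in, once; it reports no verdict.
The state is a dict: "time_s": time; "joint_positions": joint angles; "joint_vel": joint speeds; "joint_torque": joint torques, N m; "ee_pos": TCP position; "ee_rot": TCP orientation; "ft_force": force on the tool from outside, world axes, zero at the start; "torque": the same for the moment, N m; "finger_gap": finger opening in mm.
Only numpy, scipy, OpenCV 4.12 (cv2) and the standard library are available. Lean on these libraries where they do the work, as an engineer would, in place of code of your own. Each camera call takes 0.05 s, during which the arm holds its last target.

## Working session

There is one attempt and no reset: what is moved stays moved. The work goes in short steps, Python scripts to look and compute and a tool call to move; the robot and the scene stay as the last step left them, time stands still between calls to the robot, and variables do not carry over. Pictures are saved under pics/ and viewed, and the job is handed in when it is done.

Besides the shell and the picture viewer there is one more tool, called after "Call:" as a command line: name --argument value ..., lists and objects as JSON in quotes. servo_tool: Moves the arm, as the interface text tells. Its arguments: {"type":"object","properties":{"offset":{"type":"array"},"angular":{"type":"array"},"fingers":{"type":"array"},"force":{"type":"number"}},"required":["offset","angular","fingers"]}

```bash
ls; mkdir -p pics
python3 - <<'E'
from plant import r, viewer, workorder
import cv2,numpy as np
s=r.sense(); print(s)
for n in("side","top"):
    im=viewer.capture(n); cv2.imwrite(f"pics/{n}0.png",im)
    c=viewer.calibration(n); print(n,{k:np.round(np.array(v),3).tolist() for k,v in c.items()})
E
```

```text
pics
{'time_s': 0.0, 'joint_positions': array([ 1.18079674,  0.41187153, -0.01272022,  1.59704338,  0.00559139,
        1.13428528, -0.08219967]), 'joint_vel': array([ 9.38255679e-04, -8.75564197e-04,  2.13406737e-03, -5.68459358e-05,
        3.07157300e-03,  3.66067601e-05,  9.12031510e-06]), 'joint_torque': array([-4.99646046e-05, -5.87950122e+01,  6.41375128e-01, -2.91069692e+01,
       -5.38725033e-02,  1.83784665e-02,  1.09730640e-04]), 'ee_pos': array([ 197.52696256, -592.56758162,  301.82687718]), 'ee_rot': array([[ 3.16301177e-01, -5.91486155e-04,  9.48658640e-01],
       [-9.48657527e-01,  1.45653275e-03,  3.16301714e-01],
       [-1.56884046e-03, -9.99998764e-01, -1.00414772e-04]]), 'ft_force': array([ 0.16335116,  0.29699722, -0.32723289]), 'torque': array([-0.03737447, -0.01819122, -0.02517805]), 'finger_gap': 87.82842713035092}
side {'mtx': [[394.253, 0.0, 250.56], [0.0, 394.253, 187.003], [0.0, 0.0, 1.0]], 'cam_to_world': [[-0.769, 0.482, -0.42, 32.08], [-0.639, -0.587, 0.497, 594.576], [-0.007, 0.651, 0.759, 1037.796], [0.0, 0.0, 0.0, 1.0]]}
top {'mtx': [[481.299, 0.0, 254.752], [0.0, 481.299, 188.32], [0.0, 0.0, 1.0]], 'cam_to_world': [[-0.027, 0.981, -0.194, 248.776], [-0.999, -0.031, -0.017, 17.671], [-0.022, 0.194, 0.981, 1518.795], [0.0, 0.0, 0.0, 1.0]]}
```

View pics/side0.png

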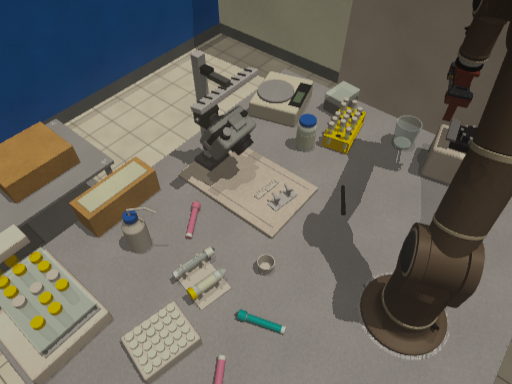

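View pics/top0.png

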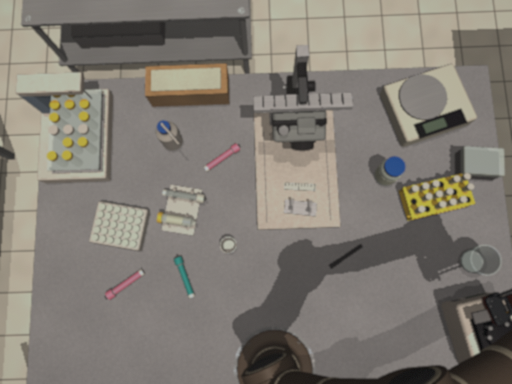

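```bash
cat > h.py <<'E'
import cv2,numpy as np
from plant import r, viewer, workorder
def crop(src,x0,y0,x1,y1,k,out):
    im=cv2.imread(src)[y0:y1,x0:x1]; cv2.imwrite(out,cv2.resize(im,None,fx=k,fy=k,interpolation=cv2.INTER_CUBIC))
def ray(n,u,v):
    c=viewer.calibration(n);K=np.array(c['mtx']);T=np.array(c['cam_to_world'])
    d=np.array([(u-K[0,2])/K[0,0],-(v-K[1,2])/K[1,1],-1.]);
    return T[:3,3],T[:3,:3]@d
def onz(n,u,v,z):
    o,d=ray(n,u,v); return o+d*(z-o[2])/d[2]
def proj(n,p):
    c=viewer.calibration(n);K=np.array(c['mtx']);T=np.array(c['cam_to_world'])
    q=T[:3,:3].T@(np.asarray(p,float)-T[:3,3]); return np.array([K[0,0]*q[0]/-q[2]+K[0,2],K[1,1]*-q[1]/-q[2]+K[1,2]])
def tri(a,b):
    o1,d1=ray('side',*a);o2,d2=ray('top',*b)
    A=np.stack([d1,-d2],1);s=np.linalg.lstsq(A,o2-o1,rcond=None)[0]
    p,q=o1+d1*s[0],o2+d2*s[1]; return (p+q)/2,np.linalg.norm(p-q)
E
python3 - <<'E'
from h import *
crop('pics/top0.png',145,170,225,250,8,'pics/top_rack.png')
crop('pics/top0.png',250,80,350,240,4,'pics/top_cam.png')
crop('pics/side0.png',160,230,250,320,7,'pics/side_rack.png')
crop('pics/side0.png',180,40,320,235,4,'pics/side_cam.png')
E
cd pics; python3 -c "
import cv2
im=cv2.imread('side_cam.png');cv2.imwrite('side_cam.png',im[:600])"
python3 - <<'E'
from h import *
crop('pics/side0.png',185,85,265,160,8,'pics/side_cam2.png')
crop('pics/side0.png',240,170,310,220,10,'pics/side_cradle.png')
crop('pics/top0.png',275,175,325,225,10,'pics/top_cradle.png')
crop('pics/top0.png',250,80,350,155,8,'pics/top_cam2.png')
E
```

```text
(no output)
```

View pics/top_rack.png

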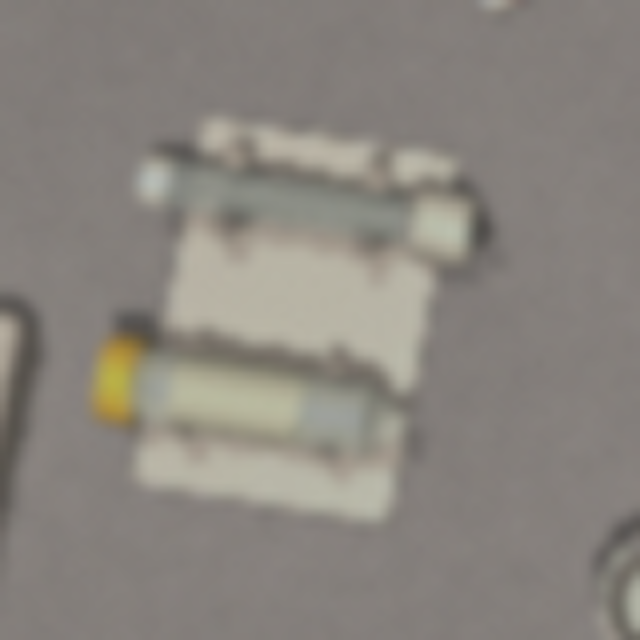

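View pics/side_rack.png

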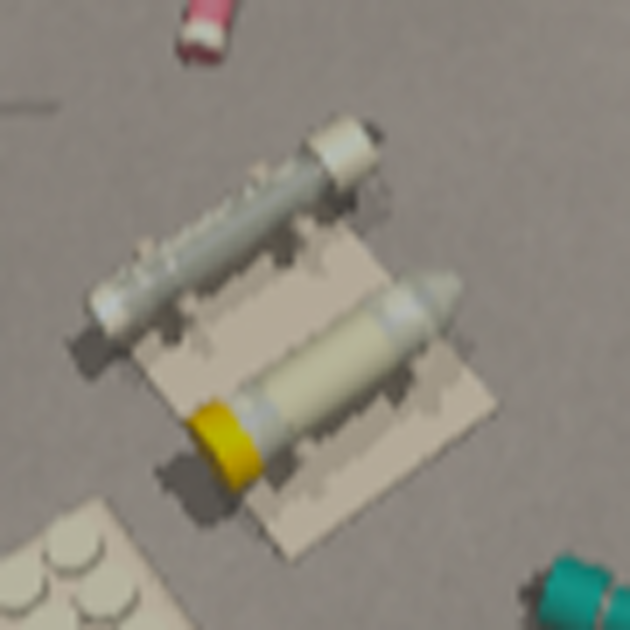

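View pics/side_cam2.png

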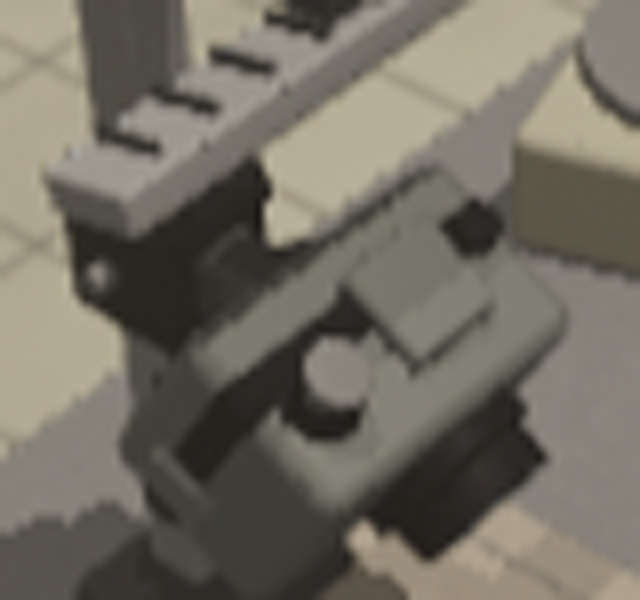

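View pics/side_cradle.png

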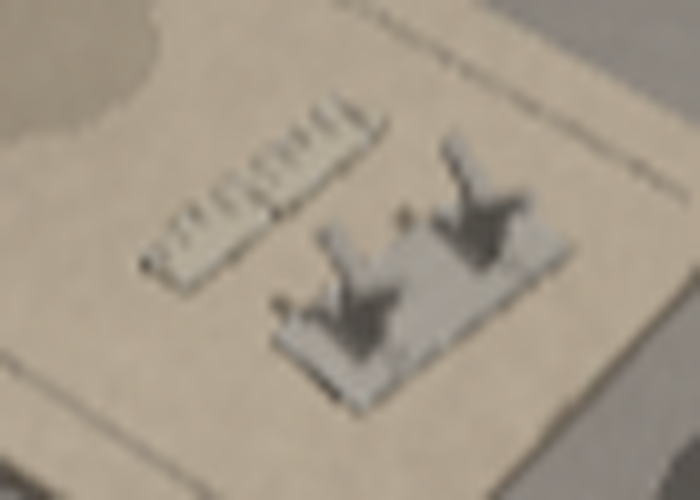

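View pics/top_cradle.png

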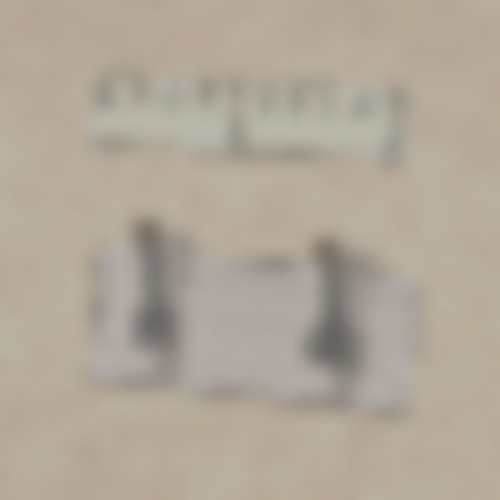

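View pics/top_cam2.png

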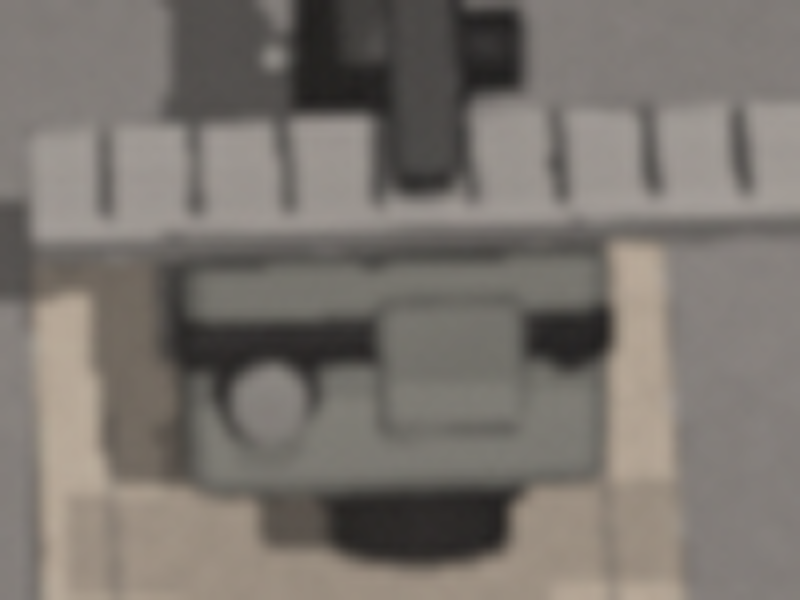

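Run:
```python
from h import *
def t(U,V,k,x,y): return (U+.5)/k-.5+x,(V+.5)/k-.5+y
np.set_printoptions(precision=1,suppress=True)
a=onz('top',*t(138,179,8,145,170),43);b=onz('top',*t(474,226,8,145,170),43)
print('torch top',a,b,(a+b)/2,np.linalg.norm(a-b))
a=onz('side',*t(100,308,7,160,230),43);b=onz('side',*t(363,142,7,160,230),43)
print('torch side',a,b,(a+b)/2,np.linalg.norm(a-b))
# collar inner edge
print(onz('top',*t(408,220,8,145,170),43))
# rack corners top z~6
print('rack', [onz('top',*t(*p,8,145,170),6) for p in((205,118),(458,158),(385,520),(137,485))])
print('rackside', [onz('side',*t(*p,7,160,230),6) for p in((497,403),(292,560))])
# cradle foot plate corners top: z ~15+? 
c=[onz('top',*t(*p,10,275,175),20) for p in((95,240),(418,275),(408,412),(90,380))]
print('cradle',c,sum(c)/4)
c=[onz('side',*t(*p,10,240,170),20) for p in((275,335),(360,412),(578,248))]
print('cradle side',c,(c[0]+c[2])/2)
for z in (50,55):
  print('V tops',[onz('top',*t(*p,10,275,175),z) for p in((147,225),(325,243))])
print('V tip tri', tri(t(325,228,10,240,170),t(147,225,10,275,175)), tri(t(452,138,10,240,170),t(325,243,10,275,175)))
print('plunger',tri(t(336,368,8,185,85),t(268,403,8,250,80)))
# lamp front edge corners / board edges
print('board top',[onz('top',u,v,15) for u,v in((258,228),(339,227))])
```

```text
torch top [538.7 334.6  43. ] [515.9 202.7  43. ] [527.3 268.7  43. ] 133.817431700063
torch side [544.  325.3  43. ] [515.7 202.4  43. ] [529.8 263.8  43. ] 126.18320232929126
[519.1 228.6  43. ]
rack [array([570.2, 315.7,   6. ]), array([550.5, 213.6,   6. ]), array([406. , 243.3,   6. ]), array([422.7, 341.7,   6. ])]
rackside [array([407.5, 242.4,   6. ]), array([425.2, 342.6,   6. ])]
cradle [array([509.8, -48.3,  20. ]), array([ 495.5, -149.3,   20. ]), array([ 452.1, -144. ,   20. ]), array([465.3, -45. ,  20. ])] [480.7 -96.6  20. ]
cradle side [array([508.3, -52.5,  20. ]), array([467.6, -45. ,  20. ]), array([ 452.9, -145.9,   20. ])] [480.6 -99.2  20. ]
V tops [array([508.8, -63.2,  50. ]), array([ 501.4, -117.9,   50. ])]
V tops [array([507.9, -62.9,  55. ]), array([ 500.6, -117.4,   55. ])]
V tip tri (array([502.2, -63.4,  70.8]), np.float64(6.452552591358374)) (array([ 493.4, -117.5,   73.4]), np.float64(8.743135661564613))
plunger (array([659.9, -42.2, 256.1]), np.float64(1.4835707124494912))
board top [array([419.6,  36.7,  15. ]), array([ 415.2, -216.3,   15. ])]
```

```bash
cat >> h.py <<'E'
from scipy.spatial.transform import Rotation as Ro
import json
def down(h):  # tool pointing down, jaw heading h deg in world
    h=np.radians(h);x=np.array([np.cos(h),np.sin(h),0]);y=np.array([0,0,-1.]);return np.stack([x,y,np.cross(x,y)],1)
def plan(p1,R1,n,fing,nrot=None):
    s=r.sense();p=np.array(s['ee_pos']);R=np.array(s['ee_rot'])
    rv=Ro.from_matrix(R.T@R1).as_rotvec();d=(np.array(p1)-p)/n/1000
    nr=nrot or n; off=[];ang=[]
    for i in range(n):
        off.append(np.round(R.T@d,4).tolist())
        a=np.round(rv/nr,4) if i<nr else np.zeros(3)
        ang.append(a.tolist()); R=R@Ro.from_rotvec(a).as_matrix()
    for k in range(0,n,8):
        print(json.dumps({"offset":off[k:k+8],"angular":ang[k:k+8],"fingers":[fing]*len(off[k:k+8])}))
def st():
    s=r.sense();np.set_printoptions(precision=3,suppress=True)
    print(s['time_s'],s['ee_pos'],s['ft_force'],s['finger_gap']);print(s['ee_rot'],s['joint_positions'])
E
python3 - <<'E'
from h import *
plan([350,-150,360],down(-40),12,90)
E
```

```text
{"offset": [[-0.031, -0.0048, 0.0237], [-0.0299, -0.0048, 0.0251], [-0.0287, -0.0048, 0.0265], [-0.0274, -0.0048, 0.0277], [-0.0261, -0.0048, 0.029], [-0.0248, -0.0048, 0.0301], [-0.0234, -0.0048, 0.0313], [-0.0219, -0.0048, 0.0323]], "angular": [[-0.0, -0.0459, -0.0001], [-0.0, -0.0459, -0.0001], [-0.0, -0.0459, -0.0001], [-0.0, -0.0459, -0.0001], [-0.0, -0.0459, -0.0001], [-0.0, -0.0459, -0.0001], [-0.0, -0.0459, -0.0001], [-0.0, -0.0459, -0.0001]], "fingers": [90, 90, 90, 90, 90, 90, 90, 90]}
{"offset": [[-0.0204, -0.0048, 0.0333], [-0.0188, -0.0048, 0.0342], [-0.0173, -0.0048, 0.035], [-0.0156, -0.0048, 0.0357]], "angular": [[-0.0, -0.0459, -0.0001], [-0.0, -0.0459, -0.0001], [-0.0, -0.0459, -0.0001], [-0.0, -0.0459, -0.0001]], "fingers": [90, 90, 90, 90]}
```

Call:
servo_tool --offset '[[-0.031, -0.012, 0.024], [-0.03, -0.012, 0.025], [-0.029, -0.012, 0.026], [-0.027, -0.012, 0.028], [-0.026, -0.01, 0.029], [-0.025, 0, 0.03], [-0.023, 0, 0.031], [-0.022, 0, 0.032]]' --angular '[[0, -0.046, 0], [0, -0.046, 0], [0, -0.046, 0], [0, -0.046, 0], [0, -0.046, 0], [0, -0.046, 0], [0, -0.046, 0], [0, -0.046, 0]]' --fingers '[90, 90, 90, 90, 90, 90, 90, 90]' --force 15

```text
time_s: 0.9
ee_pos: [298.8, -296.6, 360.6]
ee_rot: [[0.638, -0.0, 0.77], [-0.77, -0.0, 0.638], [0.0, -1.0, -0.0]]
ft_force: [1.2, 0.3, 1.0]
finger_gap: 56.7
```

Run:
```python
from h import *
st()
plan([527.3,266.6,230],down(-10),16,90)
```

```text
0.9 [ 298.821 -296.577  360.565] [1.195 0.276 1.039] 56.674660883549606
[[ 0.638 -0.     0.77 ]
 [-0.77  -0.     0.638]
 [ 0.    -1.    -0.   ]] [ 0.915  0.018 -0.25   1.957  0.005  1.167 -0.216]
{"offset": [[-0.018, 0.0082, 0.0335], [-0.0165, 0.0082, 0.0342], [-0.015, 0.0082, 0.0349], [-0.0134, 0.0082, 0.0355], [-0.0119, 0.0082, 0.0361], [-0.0103, 0.0082, 0.0366], [-0.0086, 0.0082, 0.037], [-0.007, 0.0082, 0.0373]], "angular": [[0.0, -0.044, -0.0], [0.0, -0.044, -0.0], [0.0, -0.044, -0.0], [0.0, -0.044, -0.0], [0.0, -0.044, -0.0], [0.0, -0.044, -0.0], [0.0, -0.044, -0.0], [0.0, -0.044, -0.0]], "fingers": [90, 90, 90, 90, 90, 90, 90, 90]}
{"offset": [[-0.0054, 0.0082, 0.0376], [-0.0037, 0.0082, 0.0378], [-0.002, 0.0082, 0.0379], [-0.0004, 0.0082, 0.038], [0.0013, 0.0082, 0.038], [0.003, 0.0082, 0.0379], [0.0046, 0.0082, 0.0377], [0.0063, 0.0082, 0.0375]], "angular": [[0.0, -0.044, -0.0], [0.0, -0.044, -0.0], [0.0, -0.044, -0.0], [0.0, -0.044, -0.0], [0.0, -0.044, -0.0], [0.0, -0.044, -0.0], [0.0, -0.044, -0.0], [0.0, -0.044, -0.0]], "fingers": [90, 90, 90, 90, 90, 90, 90, 90]}
```

Call:
servo_tool --offset '[[-0.018, 0, 0.034], [-0.016, 0, 0.034], [-0.015, 0, 0.035], [-0.013, 0, 0.036], [-0.012, 0, 0.036], [-0.01, 0, 0.037], [-0.009, 0, 0.037], [-0.007, 0, 0.037]]' --angular '[[0, -0.044, 0], [0, -0.044, 0], [0, -0.044, 0], [0, -0.044, 0], [0, -0.044, 0], [0, -0.044, 0], [0, -0.044, 0], [0, -0.044, 0]]' --fingers '[90, 90, 90, 90, 90, 90, 90, 90]'

```text
time_s: 1.7
ee_pos: [414.8, -15.3, 360.6]
ee_rot: [[0.864, 0.0, 0.503], [-0.503, -0.0, 0.864], [0.0, -1.0, -0.0]]
ft_force: [0.6, -0.7, -0.1]
finger_gap: 56.9
```

Call:
servo_tool --offset '[[-0.005, 0.02, 0.038], [-0.004, 0.02, 0.038], [-0.002, 0.02, 0.038], [0, 0.02, 0.038], [0.001, 0.02, 0.038], [0.003, 0.02, 0.038], [0.005, 0.02, 0.038], [0.006, 0.01, 0.036]]' --angular '[[0, -0.044, 0], [0, -0.044, 0], [0, -0.044, 0], [0, -0.044, 0], [0, -0.044, 0], [0, -0.044, 0], [0, -0.044, 0], [0, -0.044, 0]]' --fingers '[90, 90, 90, 90, 90, 90, 90, 90]'

```text
time_s: 2.5
ee_pos: [529.6, 265.0, 208.1]
ee_rot: [[0.985, -0.003, 0.174], [-0.174, -0.001, 0.985], [-0.002, -1.0, -0.002]]
ft_force: [1.3, -0.3, 0.8]
finger_gap: 56.7
```

Run:
```python
from h import *
st()
plan([527.3,266.6,104],down(-10),8,90)
for n in("side","top"): cv2.imwrite(f"pics/{n}1.png",viewer.capture(n))
crop('pics/top1.png',145,150,245,250,6,'pics/top1c.png');crop('pics/side1.png',150,200,250,300,6,'pics/side1c.png')
```

```text
2.5 [529.606 265.03  208.136] [ 1.257 -0.341  0.795] 56.71574386791185
[[ 0.985 -0.003  0.174]
 [-0.174 -0.001  0.985]
 [-0.002 -1.    -0.002]] [-0.026  0.56  -0.723  1.74   0.428  1.009 -1.083]
{"offset": [[-0.0003, 0.013, 0.0002], [-0.0003, 0.013, 0.0002], [-0.0003, 0.013, 0.0002], [-0.0003, 0.013, 0.0002], [-0.0003, 0.013, 0.0002], [-0.0003, 0.013, 0.0002], [-0.0003, 0.013, 0.0002], [-0.0003, 0.013, 0.0001]], "angular": [[0.0002, -0.0001, -0.0003], [0.0002, -0.0001, -0.0003], [0.0002, -0.0001, -0.0003], [0.0002, -0.0001, -0.0003], [0.0002, -0.0001, -0.0003], [0.0002, -0.0001, -0.0003], [0.0002, -0.0001, -0.0003], [0.0002, -0.0001, -0.0003]], "fingers": [90, 90, 90, 90, 90, 90, 90, 90]}
```

View pics/side1c.png

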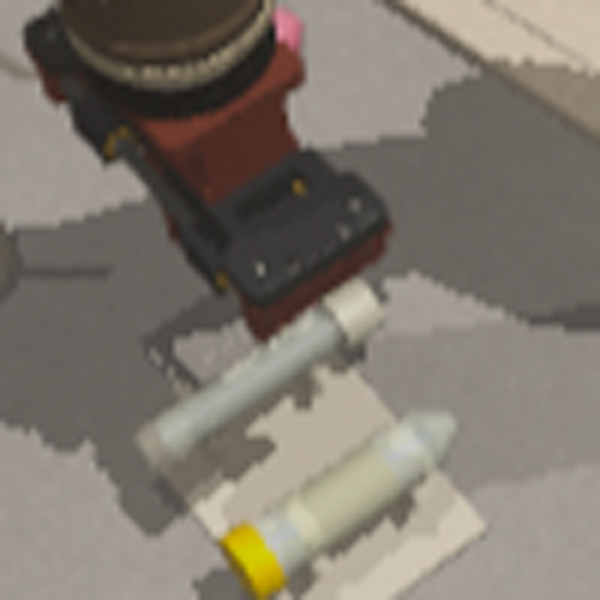

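View pics/top1c.png

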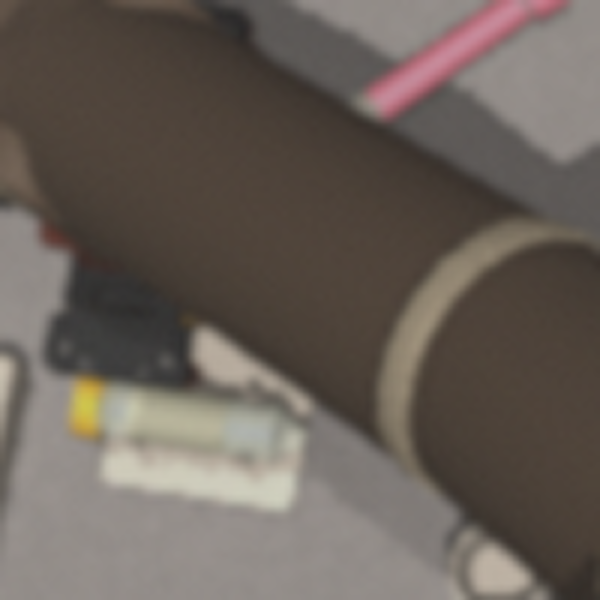

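Call:
servo_tool --offset '[[-0.002, 0.018, 0.001], [0, 0.018, 0.001], [0, 0.018, 0], [0, 0.016, 0], [0, 0.014, 0], [0, 0.012, 0], [0, 0.008, 0], [0, 0, 0]]' --angular '[[0.002, 0, -0.002], [0, 0, 0], [0, 0, 0], [0, 0, 0], [0, 0, 0], [0, 0, 0], [0, 0, 0], [0, 0, 0]]' --fingers '[90, 90, 90, 90, 90, 90, 90, 90]'

```text
time_s: 3.4
ee_pos: [528.0, 266.2, 105.6]
ee_rot: [[0.984, 0.001, 0.176], [-0.176, 0.001, 0.984], [0.001, -1.0, 0.001]]
ft_force: [-0.6, -0.1, 0.9]
finger_gap: 56.8
```

Run:
```python
from h import *
st()
for n in("side",): cv2.imwrite(f"pics/{n}2.png",viewer.capture(n))
crop('pics/side2.png',150,210,250,300,6,'pics/side2c.png')
```

```text
3.4 [528.008 266.234 105.625] [-0.636 -0.07   0.86 ] 56.75361128518482
[[ 0.984  0.001  0.176]
 [-0.176  0.001  0.984]
 [ 0.001 -1.     0.001]] [-0.087  0.682 -0.643  1.816  0.54   0.825 -1.177]
```

View pics/side2c.png

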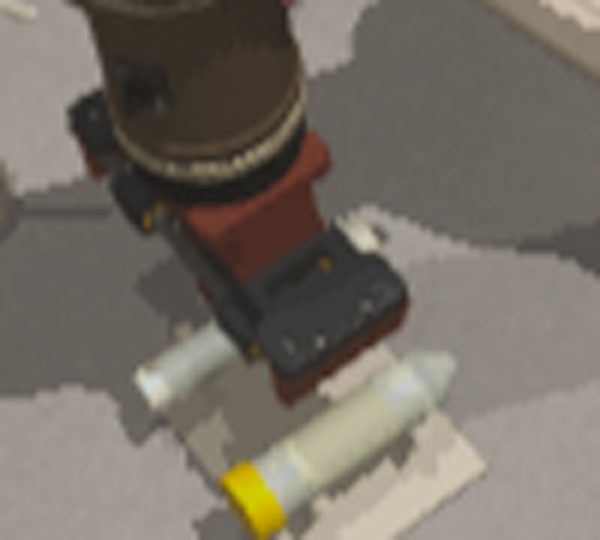

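Call:
servo_tool --offset '[[0, 0.0015, 0], [0, 0, 0], [0, 0, 0], [0, 0, 0], [0, 0, 0], [0, 0, 0], [0, 0, 0], [0, 0, 0]]' --angular '[[0, 0, 0], [0, 0, 0], [0, 0, 0], [0, 0, 0], [0, 0, 0], [0, 0, 0], [0, 0, 0], [0, 0, 0]]' --fingers '[220, 220, 220, 220, 220, 220, 220, 220]' --force 12

```text
time_s: 4.25
ee_pos: [528.0, 266.7, 105.3]
ee_rot: [[0.984, 0.002, 0.176], [-0.176, 0.001, 0.984], [0.001, -1.0, 0.002]]
ft_force: [-3.3, -0.3, 5.1]
finger_gap: 19.5
```

Run:
```python
from h import *
st()
```

```text
4.25 [527.952 266.694 105.263] [-3.257 -0.33   5.124] 19.481107153469047
[[ 0.984  0.002  0.176]
 [-0.176  0.001  0.984]
 [ 0.001 -1.     0.002]] [-0.088  0.682 -0.643  1.816  0.541  0.824 -1.179]
```

Call:
servo_tool --offset '[[0, -0.005, 0], [0, -0.012, 0], [0, -0.02, 0], [0, -0.025, 0], [0, -0.025, 0], [0, -0.025, 0], [0, -0.02, 0], [0, -0.01, 0]]' --angular '[[0, 0, 0], [0, 0, 0], [0, 0, 0], [0, 0, 0], [0, 0, 0], [0, 0, 0], [0, 0, 0], [0, 0, 0]]' --fingers '[220, 220, 220, 220, 220, 220, 220, 220]' --force 20

```text
time_s: 5.05
ee_pos: [528.8, 266.7, 249.9]
ee_rot: [[0.984, 0.006, 0.176], [-0.176, 0.003, 0.984], [0.005, -1.0, 0.004]]
ft_force: [0.5, -0.1, -0.7]
finger_gap: 19.7
```

Run:
```python
from h import *
st()
for n in("side",'top'): cv2.imwrite(f"pics/{n}3.png",viewer.capture(n))
crop('pics/side3.png',130,170,250,270,6,'pics/side3c.png')
plan([481,-98,245],down(-8),14,220)
```

```text
5.05 [528.838 266.66  249.928] [ 0.46  -0.102 -0.709] 19.666624909176782
[[ 0.984  0.006  0.176]
 [-0.176  0.003  0.984]
 [ 0.005 -1.     0.004]] [-0.007  0.511 -0.749  1.706  0.391  1.072 -1.058]
{"offset": [[0.0012, 0.0002, -0.0262], [0.0012, 0.0002, -0.0262], [0.0011, 0.0002, -0.0262], [0.001, 0.0002, -0.0262], [0.001, 0.0002, -0.0262], [0.0009, 0.0002, -0.0262], [0.0008, 0.0002, -0.0263], [0.0007, 0.0002, -0.0263]], "angular": [[-0.0002, -0.0027, 0.0003], [-0.0002, -0.0027, 0.0003], [-0.0002, -0.0027, 0.0003], [-0.0002, -0.0027, 0.0003], [-0.0002, -0.0027, 0.0003], [-0.0002, -0.0027, 0.0003], [-0.0002, -0.0027, 0.0003], [-0.0002, -0.0027, 0.0003]], "fingers": [220, 220, 220, 220, 220, 220, 220, 220]}
{"offset": [[0.0007, 0.0002, -0.0263], [0.0006, 0.0002, -0.0263], [0.0005, 0.0002, -0.0263], [0.0005, 0.0002, -0.0263], [0.0004, 0.0003, -0.0263], [0.0003, 0.0003, -0.0263]], "angular": [[-0.0002, -0.0027, 0.0003], [-0.0002, -0.0027, 0.0003], [-0.0002, -0.0027, 0.0003], [-0.0002, -0.0027, 0.0003], [-0.0002, -0.0027, 0.0003], [-0.0002, -0.0027, 0.0003]], "fingers": [220, 220, 220, 220, 220, 220]}
```

View pics/side3c.png

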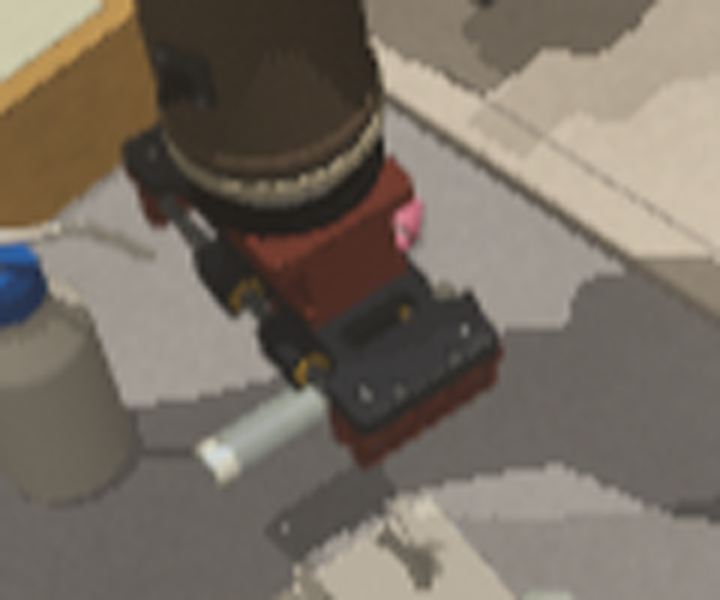

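Call:
servo_tool --offset '[[0.001, 0, -0.015], [0.001, 0, -0.03], [0.001, 0, -0.03], [0.001, 0, -0.03], [0.001, 0, -0.03], [0.001, 0, -0.03], [0.001, 0, -0.03], [0.001, 0, -0.03]]' --angular '[[-0.003, -0.003, 0.004], [0, -0.003, 0], [0, -0.003, 0], [0, -0.003, 0], [0, -0.003, 0], [0, -0.003, 0], [0, -0.003, 0], [0, -0.003, 0]]' --fingers '[220, 220, 220, 220, 220, 220, 220, 220]'

```text
time_s: 5.95
ee_pos: [497.5, 40.5, 246.0]
ee_rot: [[0.988, -0.005, 0.153], [-0.153, -0.001, 0.988], [-0.004, -1.0, -0.002]]
ft_force: [0.7, 0.4, -1.1]
finger_gap: 19.2
```

Run:
```python
from h import *
print(proj('side',[540,331,187.6]))
st()
plan([481,-98,200],down(-8),7,220)
```

```text
[164.37306048 248.19686164]
5.95 [497.533  40.526 245.979] [ 0.702  0.429 -1.133] 19.156810556666546
[[ 0.988 -0.005  0.153]
 [-0.153 -0.001  0.988]
 [-0.004 -1.    -0.002]] [ 0.447  0.362 -0.768  1.921  0.3    0.981 -0.613]
{"offset": [[0.0007, 0.0066, -0.0199], [0.0007, 0.0066, -0.0199], [0.0006, 0.0066, -0.0199], [0.0006, 0.0066, -0.0199], [0.0005, 0.0066, -0.0199], [0.0005, 0.0066, -0.0199], [0.0005, 0.0066, -0.0199]], "angular": [[0.0003, -0.002, -0.0006], [0.0003, -0.002, -0.0006], [0.0003, -0.002, -0.0006], [0.0003, -0.002, -0.0006], [0.0003, -0.002, -0.0006], [0.0003, -0.002, -0.0006], [0.0003, -0.002, -0.0006]], "fingers": [220, 220, 220, 220, 220, 220, 220]}
```

Call:
servo_tool --offset '[[0.001, 0, -0.022], [0, 0, -0.022], [0, 0, -0.022], [0.001, 0, -0.022], [0, 0.01, -0.022], [0.001, 0.015, -0.018], [0.001, 0.015, -0.011], [0, 0.01, 0]]' --angular '[[0.002, -0.002, -0.004], [0, -0.002, 0], [0, -0.002, 0], [0, -0.002, 0], [0, -0.002, 0], [0, -0.002, 0], [0, -0.002, 0], [0, 0, 0]]' --fingers '[220, 220, 220, 220, 220, 220, 220, 220]'

```text
time_s: 6.75
ee_pos: [481.1, -97.0, 195.1]
ee_rot: [[0.99, -0.001, 0.141], [-0.141, 0.001, 0.99], [-0.001, -1.0, 0.001]]
ft_force: [-0.3, 0.2, -0.6]
finger_gap: 19.1
```

Run:
```python
from h import *
st()
for n in("side",'top'): cv2.imwrite(f"pics/{n}4.png",viewer.capture(n))
crop('pics/side4.png',220,130,340,230,6,'pics/side4c.png')
crop('pics/top4.png',250,140,350,240,6,'pics/top4c.png')
```

```text
6.75 [481.079 -96.965 195.109] [-0.266  0.195 -0.595] 19.132436290593105
[[ 0.99  -0.001  0.141]
 [-0.141  0.001  0.99 ]
 [-0.001 -1.     0.001]] [ 0.669  0.405 -0.702  1.995  0.341  0.86  -0.361]
```

View pics/side4c.png

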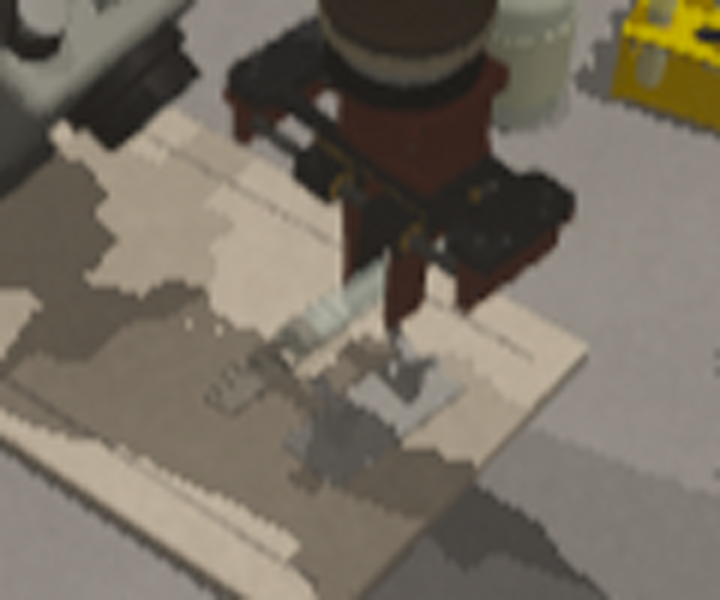

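View pics/top4c.png

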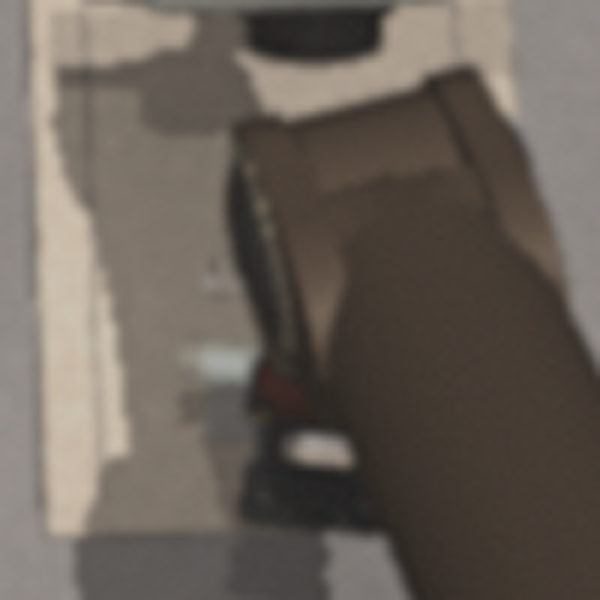

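Run:
```python
from h import *
np.set_printoptions(precision=1,suppress=True)
print(proj('top',[490.2,-32.6,133]),proj('side',[490.2,-32.6,133]))
print(onz('top',330,152,250),onz('top',330,152,330),'housing',onz('top',300,141,200),'lens',onz('top',300,150,150))
plan([481.1,-98,126],down(-8),8,220)
```

```text
[280.4 198.6] [268.6 186.9]
[ 594.2 -167.8  250. ] [ 572.5 -156.2  330. ] housing [643.  -92.1 200. ] lens [630.5 -95.  150. ]
{"offset": [[0.0, 0.0087, -0.0005], [0.0, 0.0087, -0.0004], [0.0, 0.0087, -0.0004], [0.0, 0.0087, -0.0004], [0.0, 0.0087, -0.0004], [0.0, 0.0087, -0.0004], [0.0, 0.0087, -0.0004], [0.0, 0.0087, -0.0004]], "angular": [[-0.0003, 0.0001, -0.0002], [-0.0003, 0.0001, -0.0002], [-0.0003, 0.0001, -0.0002], [-0.0003, 0.0001, -0.0002], [-0.0003, 0.0001, -0.0002], [-0.0003, 0.0001, -0.0002], [-0.0003, 0.0001, -0.0002], [-0.0003, 0.0001, -0.0002]], "fingers": [220, 220, 220, 220, 220, 220, 220, 220]}
```

Call:
servo_tool --offset '[[0, 0.012, -0.001], [0, 0.012, 0], [0, 0.012, 0], [0, 0.01, 0], [0, 0.01, 0], [0, 0.008, 0], [0, 0.005, 0], [0, 0, 0]]' --angular '[[-0.002, 0, -0.001], [0, 0, 0], [0, 0, 0], [0, 0, 0], [0, 0, 0], [0, 0, 0], [0, 0, 0], [0, 0, 0]]' --fingers '[220, 220, 220, 220, 220, 220, 220, 220]'

```text
time_s: 7.65
ee_pos: [482.2, -96.0, 127.6]
ee_rot: [[0.99, 0.002, 0.138], [-0.138, -0.001, 0.99], [0.002, -1.0, -0.001]]
ft_force: [0.5, -0.4, -0.6]
finger_gap: 19.2
```

Run:
```python
from h import *
st()
for n in("side",'top'): cv2.imwrite(f"pics/{n}5.png",viewer.capture(n))
crop('pics/side5.png',230,150,320,225,8,'pics/side5c.png')
crop('pics/top5.png',250,160,350,235,8,'pics/top5c.png')
```

```text
7.65 [482.238 -95.954 127.563] [ 0.462 -0.439 -0.594] 19.170637219960625
[[ 0.99   0.002  0.138]
 [-0.138 -0.001  0.99 ]
 [ 0.002 -1.    -0.001]] [ 0.601  0.506 -0.633  2.048  0.45   0.724 -0.456]
```

View pics/side5c.png

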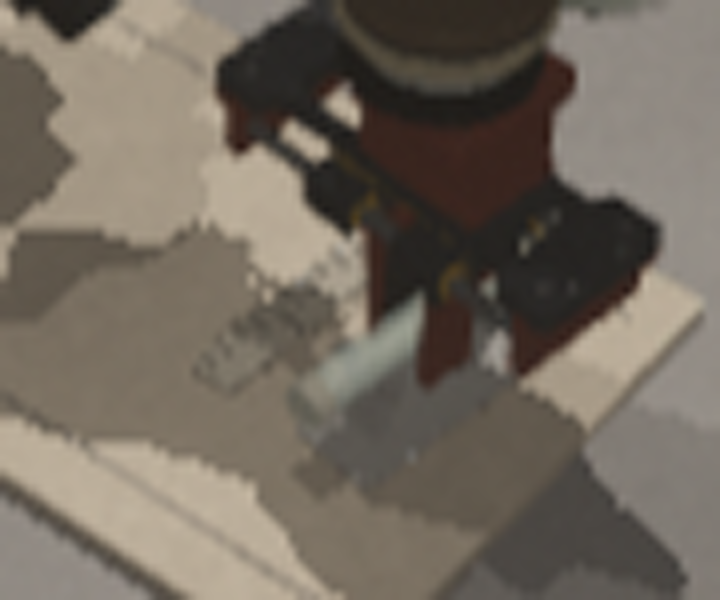

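View pics/top5c.png

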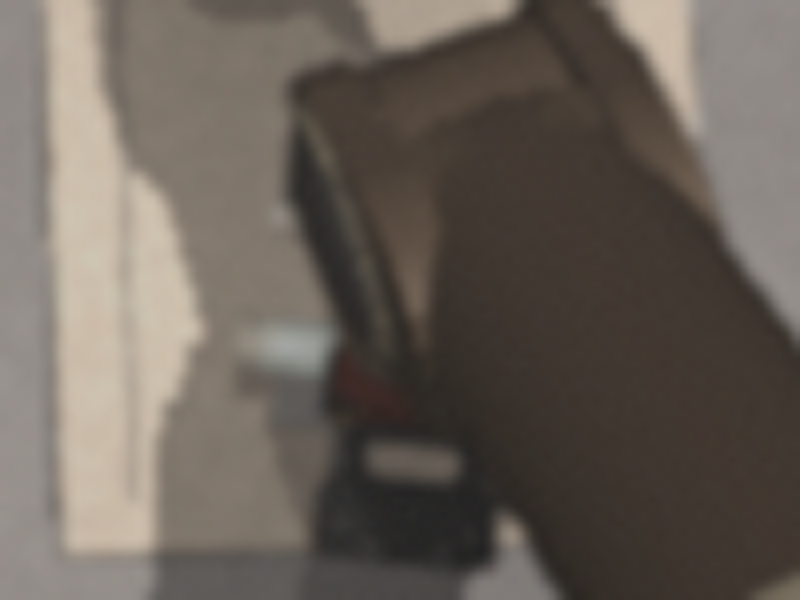

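Call:
servo_tool --offset '[[-0.001, 0, -0.002], [0, 0.002, 0], [0, 0.002, 0], [0, 0.002, 0], [0, 0.001, 0], [0, 0, 0]]' --angular '[[0, -0.001, 0.002], [0, 0, 0], [0, 0, 0], [0, 0, 0], [0, 0, 0], [0, 0, 0]]' --fingers '[220, 220, 220, 220, 220, 220]'

```text
time_s: 8.35
ee_pos: [481.2, -97.9, 121.0]
ee_rot: [[0.991, 0.001, 0.138], [-0.138, -0.001, 0.99], [0.001, -1.0, -0.001]]
ft_force: [-0.9, -1.0, -1.2]
finger_gap: 19.1
```

Call:
servo_tool --offset '[[0, 0.001, 0], [0, 0.001, 0], [0, 0, 0]]' --angular '[[0, 0, 0], [0, 0, 0], [0, 0, 0]]' --fingers '[220, 220, 220]'

```text
time_s: 8.65
ee_pos: [481.4, -97.8, 120.1]
ee_rot: [[0.991, 0.001, 0.137], [-0.137, -0.002, 0.991], [0.001, -1.0, -0.002]]
ft_force: [-3.7, 0.3, 11.7]
finger_gap: 19.6
```

Call:
servo_tool --offset '[[0, 0, 0], [0, 0, 0], [0, 0, 0]]' --angular '[[0, 0, 0], [0, 0, 0], [0, 0, 0]]' --fingers '[220, 220, 220]' --force 4

```text
time_s: 8.95
ee_pos: [481.3, -97.8, 119.7]
ee_rot: [[0.991, 0.001, 0.137], [-0.137, -0.002, 0.991], [0.001, -1.0, -0.001]]
ft_force: [-1.8, 1.0, 5.4]
finger_gap: 19.8
```

Call:
servo_tool --offset '[[0, 0, 0], [0, 0, 0], [0, 0, 0], [0, 0, 0], [0, 0, 0]]' --angular '[[0, 0, 0], [0, 0, 0], [0, 0, 0], [0, 0, 0], [0, 0, 0]]' --fingers '[190, 185, 175, 150, 120]'

```text
time_s: 9.45
ee_pos: [481.3, -97.9, 119.2]
ee_rot: [[0.99, 0.001, 0.138], [-0.138, -0.001, 0.99], [0.001, -1.0, -0.001]]
ft_force: [0.3, -0.2, 1.5]
finger_gap: 40.0
```

Run:
```python
from h import *
st()
for n in("side",'top'): cv2.imwrite(f"pics/{n}6.png",viewer.capture(n))
crop('pics/side6.png',230,150,320,225,8,'pics/side6c.png')
```

```text
9.45 [481.267 -97.88  119.168] [ 0.307 -0.158  1.507] 39.96515686458304
[[ 0.99   0.001  0.138]
 [-0.138 -0.001  0.99 ]
 [ 0.001 -1.    -0.001]] [ 0.596  0.519 -0.623  2.054  0.463  0.708 -0.462]
```

View pics/side6c.png

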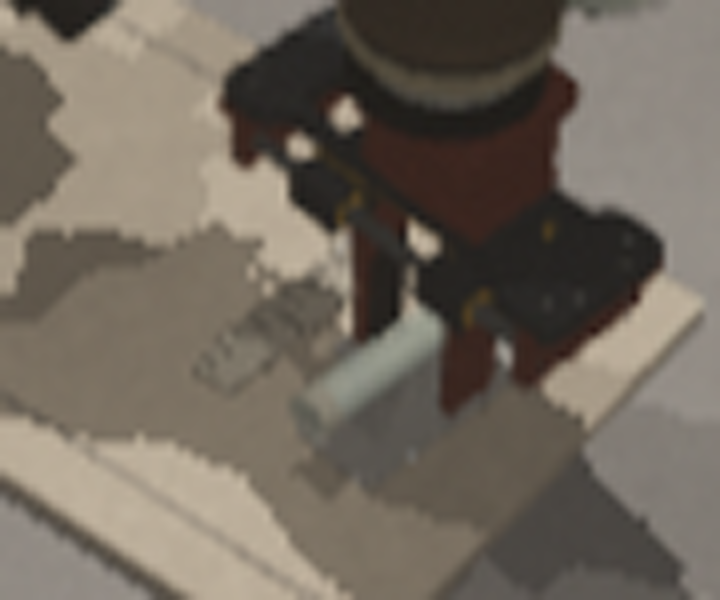

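Call:
servo_tool --offset '[[0, -0.01, 0], [0, -0.02, 0], [0, -0.03, 0], [0, -0.04, 0], [-0.02, -0.04, 0], [-0.03, -0.03, 0], [-0.03, -0.02, 0], [-0.02, -0.01, 0]]' --angular '[[0, 0, 0], [0, 0, 0], [0, 0, 0], [0, 0, 0], [0, 0, 0], [0, 0, 0], [0, 0, 0], [0, 0, 0]]' --fingers '[110, 110, 110, 110, 255, 255, 255, 255]'

```text
time_s: 10.35
ee_pos: [380.9, -83.1, 321.1]
ee_rot: [[0.991, 0.003, 0.137], [-0.137, -0.003, 0.991], [0.003, -1.0, -0.003]]
ft_force: [0.7, 0.6, -0.1]
finger_gap: 21.8
```

Run:
```python
from h import *
st()
for n in("side",'top'): cv2.imwrite(f"pics/{n}7.png",viewer.capture(n))
crop('pics/side7.png',230,150,320,225,8,'pics/side7c.png')
crop('pics/top7.png',260,160,340,235,8,'pics/top7c.png')
```

```text
10.35 [380.896 -83.117 321.101] [ 0.707  0.608 -0.083] 21.78342953272718
[[ 0.991  0.003  0.137]
 [-0.137 -0.003  0.991]
 [ 0.003 -1.    -0.003]] [ 0.901  0.028 -0.806  2.052  0.026  1.068 -0.054]
```

View pics/side7c.png

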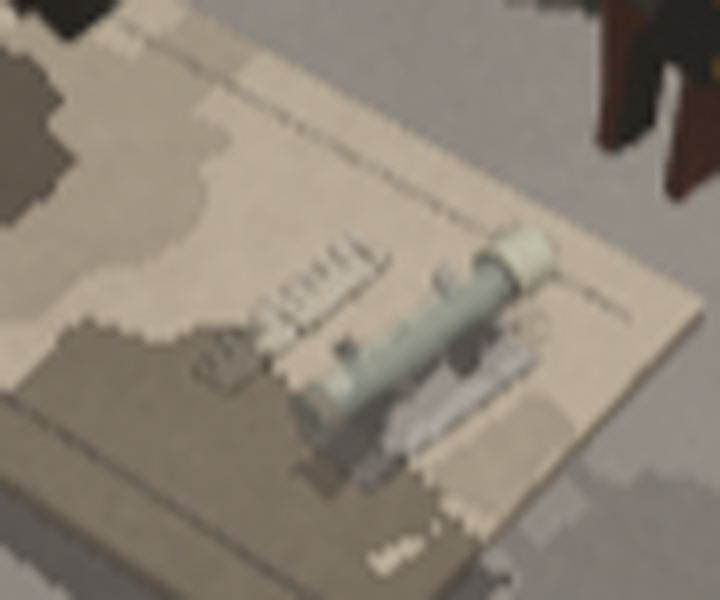

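View pics/top7c.png

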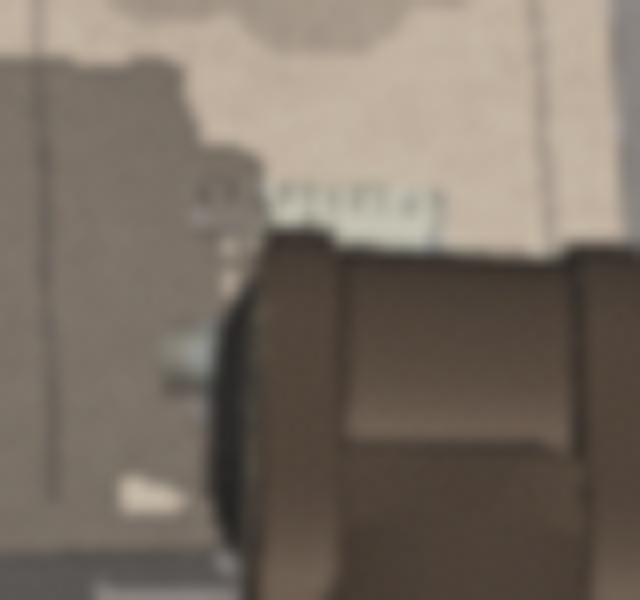

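Run:
```python
from h import *
np.set_printoptions(precision=1,suppress=True)
def t(U,V,k,x,y): return (U+.5)/k-.5+x,(V+.5)/k-.5+y
a=onz('side',*t(305,410,8,230,150),57);b=onz('side',*t(540,252,8,230,150),57);print(a,b,(a+b)/2,np.linalg.norm(a-b),np.degrees(np.arctan2(*(a-b)[:2])))
print([onz('side',*t(*p,8,230,150),60) for p in((345,348),(445,278))])
# plate near-edge
print([onz('side',*t(*p,8,230,150),20) for p in((375,488),(535,360))])
a=np.radians(32);y=np.array([np.sin(a),0,-np.cos(a)])
cap=np.array([660,-42,256.]);tcp=cap-y*(80+40);print('pre',tcp)
# jaw x along world: choose tool x ~ ±y ; current x=(1,0,0)-> 
for sx in(1,-1):
    x=np.array([0,-1.*sx,0]);R=np.stack([x,y,np.cross(x,y)],1)
    s=r.sense();print(sx,Ro.from_matrix(s['ee_rot'].T@R).as_rotvec())
```

```text
[495.  -37.4  57. ] [ 471.4 -165.1   57. ] [ 483.2 -101.2   57. ] 129.8081516371477 10.476812204808443
[array([500.9, -70.8,  60. ]), array([ 492. , -126.4,   60. ])]
[array([465.8, -47.5,  20. ]), array([ 454.8, -143.2,   20. ])]
pre [596.4 -42.  357.8]
1 [ 0.5  1.4 -0.4]
-1 [-0.4 -1.7 -0.5]
```

```bash
cat >> h.py <<'E'
_a=np.radians(32);YP=np.array([np.sin(_a),0,-np.cos(_a)]);XP=np.array([0,-1.,0]);RP=np.stack([XP,YP,np.cross(XP,YP)],1)
E
python3 - <<'E'
from h import *
plan([520,-42,400],RP,15,255)
E
```

```text
{"offset": [[0.0088, -0.0053, 0.004], [0.0086, -0.0049, 0.005], [0.0082, -0.0045, 0.0059], [0.0077, -0.0041, 0.0068], [0.0071, -0.0037, 0.0076], [0.0065, -0.0033, 0.0083], [0.0058, -0.0028, 0.009], [0.005, -0.0024, 0.0096]], "angular": [[0.0307, 0.0929, -0.0262], [0.0307, 0.0929, -0.0262], [0.0307, 0.0929, -0.0262], [0.0307, 0.0929, -0.0262], [0.0307, 0.0929, -0.0262], [0.0307, 0.0929, -0.0262], [0.0307, 0.0929, -0.0262], [0.0307, 0.0929, -0.0262]], "fingers": [255, 255, 255, 255, 255, 255, 255, 255]}
{"offset": [[0.0041, -0.002, 0.01], [0.0032, -0.0016, 0.0104], [0.0023, -0.0012, 0.0107], [0.0013, -0.0008, 0.0109], [0.0003, -0.0005, 0.011], [-0.0007, -0.0001, 0.011], [-0.0018, 0.0002, 0.0109]], "angular": [[0.0307, 0.0929, -0.0262], [0.0307, 0.0929, -0.0262], [0.0307, 0.0929, -0.0262], [0.0307, 0.0929, -0.0262], [0.0307, 0.0929, -0.0262], [0.0307, 0.0929, -0.0262], [0.0307, 0.0929, -0.0262]], "fingers": [255, 255, 255, 255, 255, 255, 255]}
```

Call:
servo_tool --offset '[[0.009, -0.005, 0.004], [0.009, -0.005, 0.005], [0.008, -0.005, 0.006], [0.008, -0.004, 0.007], [0.007, -0.004, 0.008], [0.006, -0.003, 0.008], [0.006, -0.003, 0.009], [0.005, -0.002, 0.01]]' --angular '[[0.031, 0.093, -0.026], [0.031, 0.093, -0.026], [0.031, 0.093, -0.026], [0.031, 0.093, -0.026], [0.031, 0.093, -0.026], [0.031, 0.093, -0.026], [0.031, 0.093, -0.026], [0.031, 0.093, -0.026]]' --fingers '[255, 255, 255, 255, 255, 255, 255, 255]' --force 20

```text
time_s: 11.25
ee_pos: [458.3, -61.1, 361.5]
ee_rot: [[0.613, 0.293, 0.734], [-0.784, 0.109, 0.611], [0.099, -0.95, 0.297]]
ft_force: [-0.2, 0.6, 0.3]
finger_gap: 0.8
```

Call:
servo_tool --offset '[[0.004, -0.002, 0.01], [0.003, -0.002, 0.01], [0.002, -0.001, 0.011], [0.001, -0.001, 0.011], [0, 0, 0.011], [-0.001, 0, 0.011], [-0.002, 0, 0.011], [0, 0, 0]]' --angular '[[0.031, 0.093, -0.026], [0.031, 0.093, -0.026], [0.031, 0.093, -0.026], [0.031, 0.093, -0.026], [0.031, 0.093, -0.026], [0.031, 0.093, -0.026], [0.031, 0.093, -0.026], [0, 0, 0]]' --fingers '[255, 255, 255, 255, 255, 255, 255, 255]'

```text
time_s: 12.05
ee_pos: [522.9, -39.4, 398.7]
ee_rot: [[0.002, 0.531, 0.848], [-1.0, 0.01, -0.004], [-0.01, -0.848, 0.531]]
ft_force: [0.4, 0.8, 0.7]
finger_gap: 0.4
```

Run:
```python
from h import *
st()
for n in("side",'top'): cv2.imwrite(f"pics/{n}8.png",viewer.capture(n))
crop('pics/top8.png',250,80,350,235,4,'pics/top8c.png')
cap=np.array([660,-42,256.]);plan(cap-YP*120,RP,8,255)
```

```text
12.05 [522.862 -39.393 398.705] [0.385 0.823 0.662] 0.39330186058310906
[[ 0.002  0.531  0.848]
 [-1.     0.01  -0.004]
 [-0.01  -0.848  0.531]] [ 0.921 -0.045 -0.877  2.015 -0.111  0.599 -1.465]
{"offset": [[0.0003, 0.0092, 0.0053], [0.0003, 0.0092, 0.0053], [0.0003, 0.0092, 0.0053], [0.0002, 0.0092, 0.0053], [0.0002, 0.0092, 0.0053], [0.0002, 0.0092, 0.0052], [0.0002, 0.0092, 0.0052], [0.0002, 0.0092, 0.0052]], "angular": [[0.0002, -0.0001, -0.0012], [0.0002, -0.0001, -0.0012], [0.0002, -0.0001, -0.0012], [0.0002, -0.0001, -0.0012], [0.0002, -0.0001, -0.0012], [0.0002, -0.0001, -0.0012], [0.0002, -0.0001, -0.0012], [0.0002, -0.0001, -0.0012]], "fingers": [255, 255, 255, 255, 255, 255, 255, 255]}
```

View pics/top8c.png

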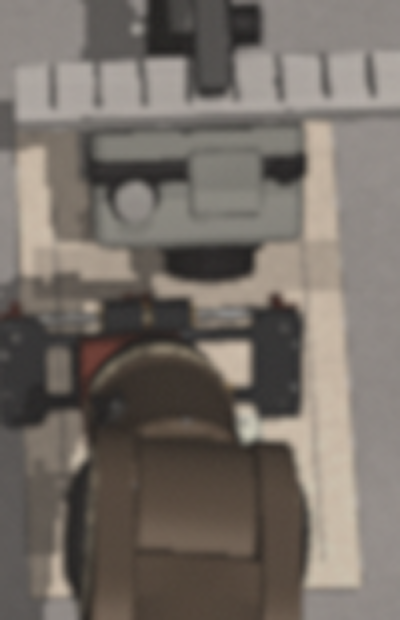

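View pics/side8.png

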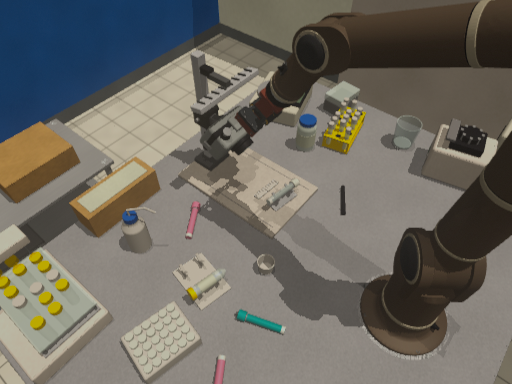

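Call:
servo_tool --offset '[[0, 0.009, 0.005], [0, 0.009, 0.005], [0, 0.009, 0.005], [0, 0.009, 0.005], [0, 0.009, 0.005], [0.001, 0.009, 0.005], [0.001, 0.009, 0.006], [0, 0.009, 0.006]]' --angular '[[0.001, 0, -0.005], [0, 0, -0.005], [0, 0, 0], [0, 0, 0], [0, 0, 0], [0, 0, 0], [0, 0, 0], [0, 0, 0]]' --fingers '[255, 255, 255, 255, 255, 255, 255, 255]'

```text
time_s: 12.95
ee_pos: [595.8, -43.7, 358.4]
ee_rot: [[-0.003, 0.528, 0.849], [-1.0, -0.002, -0.002], [0.0, -0.849, 0.528]]
ft_force: [-0.3, -1.2, 0.6]
finger_gap: 1.2
```

Run:
```python
from h import *
st()
for n in("side",'top'): cv2.imwrite(f"pics/{n}9.png",viewer.capture(n))
crop('pics/top9.png',250,80,350,235,4,'pics/top9c.png')
crop('pics/side9.png',185,60,285,150,7,'pics/side9c.png')
cap=np.array([660,-42,256.]);plan(cap-YP*92,RP,8,255)
```

```text
12.95 [595.787 -43.707 358.426] [-0.303 -1.22   0.648] 1.1536323215381414
[[-0.003  0.528  0.849]
 [-1.    -0.002 -0.002]
 [ 0.    -0.849  0.528]] [ 0.762  0.186 -0.859  1.937  0.329  0.543 -1.858]
{"offset": [[-0.0002, 0.0036, 0.0], [-0.0002, 0.0036, 0.0], [-0.0002, 0.0036, 0.0], [-0.0002, 0.0036, 0.0], [-0.0002, 0.0036, 0.0], [-0.0002, 0.0036, 0.0], [-0.0002, 0.0036, 0.0], [-0.0002, 0.0036, 0.0]], "angular": [[0.0003, -0.0004, 0.0001], [0.0003, -0.0004, 0.0001], [0.0003, -0.0004, 0.0001], [0.0003, -0.0004, 0.0001], [0.0003, -0.0004, 0.0001], [0.0003, -0.0004, 0.0001], [0.0003, -0.0004, 0.0001], [0.0003, -0.0004, 0.0001]], "fingers": [255, 255, 255, 255, 255, 255, 255, 255]}
```

View pics/top9c.png

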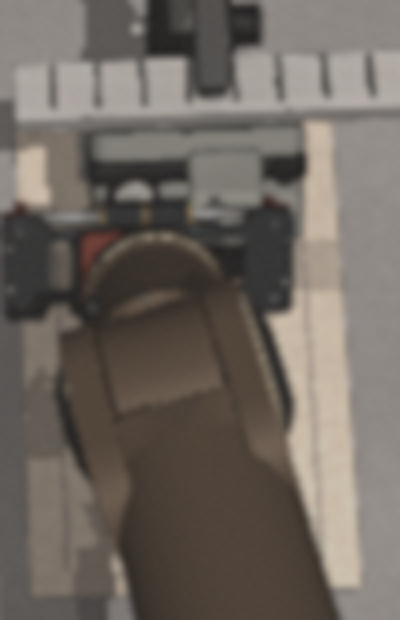

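View pics/side9c.png

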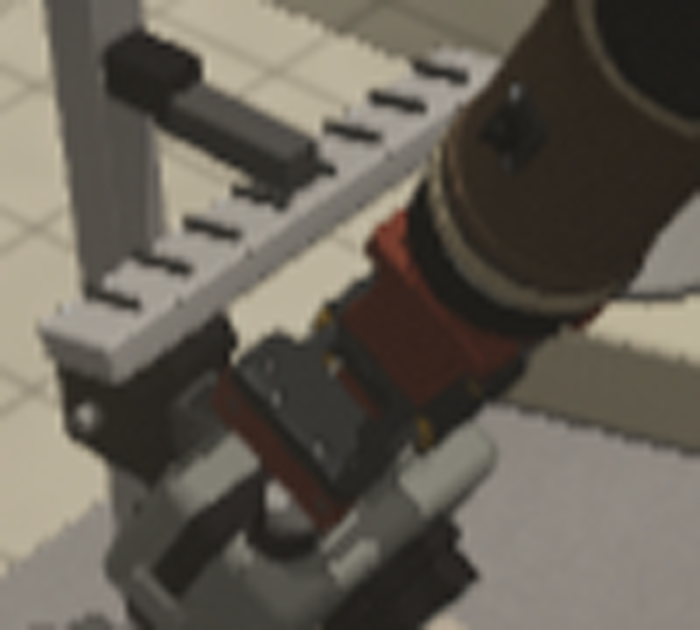

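Call:
servo_tool --offset '[[-0.002, 0.004, 0], [0, 0.004, 0], [0, 0.004, 0], [0, 0.004, 0], [0, 0.004, 0], [0, 0.004, 0], [0, 0.004, 0], [0, 0.002, 0]]' --angular '[[0.002, -0.003, 0], [0, 0, 0], [0, 0, 0], [0, 0, 0], [0, 0, 0], [0, 0, 0], [0, 0, 0], [0, 0, 0]]' --fingers '[255, 255, 255, 255, 255, 255, 255, 255]'

```text
time_s: 13.85
ee_pos: [611.7, -40.8, 333.7]
ee_rot: [[-0.002, 0.532, 0.847], [-1.0, -0.002, -0.001], [0.001, -0.847, 0.532]]
ft_force: [-1.2, 0.2, -0.4]
finger_gap: 0.2
```

```bash
cat >> h.py <<'E'
def pr():
    s=r.sense();cap=np.array([660,-42,256.]);tip=s['ee_pos']+80*s['ee_rot'][:,1]
    print(round(s['time_s'],2),'tip depth',round(float((tip-cap)@YP),2),'push',round(float(-s['ft_force']@YP),2),np.round(tip,1),np.round(s['ft_force'],1))
E
python3 - <<'E'
from h import *
st();pr()
for n in("side",): cv2.imwrite(f"pics/{n}10.png",viewer.capture(n))
crop('pics/side10.png',205,90,255,145,10,'pics/side10c.png')
pr()
E
```

```text
13.85 [611.747 -40.849 333.66 ] [-1.19   0.221 -0.444] 0.1909935268931395
[[-0.002  0.532  0.847]
 [-1.    -0.002 -0.001]
 [ 0.001 -0.847  0.532]] [ 0.684  0.239 -0.806  1.943  0.435  0.501 -1.957]
13.85 tip depth -11.43 push 0.25 [654.3 -41.  265.9] [-1.2  0.2 -0.4]
13.9 tip depth -11.31 push -0.21 [654.3 -40.9 265.7] [-0.3  0.1 -0.4]
```

View pics/side10c.png

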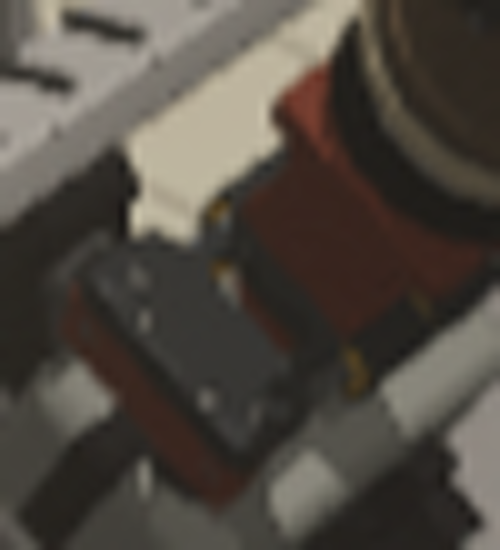

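Call:
servo_tool --offset '[[0, 0.002, 0], [0, 0.002, 0], [0, 0.002, 0], [0, 0.002, 0], [0, 0, 0]]' --angular '[[0, 0, 0], [0, 0, 0], [0, 0, 0], [0, 0, 0], [0, 0, 0]]' --fingers '[255, 255, 255, 255, 255]'

```text
time_s: 14.4
ee_pos: [615.9, -40.9, 327.0]
ee_rot: [[-0.002, 0.532, 0.847], [-1.0, -0.002, -0.001], [0.001, -0.847, 0.532]]
ft_force: [0.0, -1.1, -1.0]
finger_gap: 0.3
```

Run:
```python
from h import *
pr()
```

```text
14.4 tip depth -3.61 push -0.85 [658.4 -41.  259.3] [ 0.  -1.1 -1. ]
```

Call:
servo_tool --offset '[[0, 0.001, 0], [0, 0.001, 0], [0, 0, 0]]' --angular '[[0, 0, 0], [0, 0, 0], [0, 0, 0]]' --fingers '[255, 255, 255]'

```text
time_s: 14.7
ee_pos: [617.0, -40.9, 325.5]
ee_rot: [[-0.002, 0.532, 0.847], [-1.0, -0.002, -0.001], [0.001, -0.847, 0.532]]
ft_force: [0.6, -0.1, -0.2]
finger_gap: 0.8
```

Run:
```python
from h import *
pr()
```

```text
14.7 tip depth -1.78 push -0.45 [659.5 -41.  257.8] [ 0.6 -0.1 -0.2]
```

Continue in 1 mm rows, reading after each.

Call:
servo_tool --offset '[[0, 0.001, 0], [0, 0, 0]]' --angular '[[0, 0, 0], [0, 0, 0]]' --fingers '[255, 255]'

```text
time_s: 14.9
ee_pos: [617.5, -40.9, 324.8]
ee_rot: [[-0.002, 0.532, 0.847], [-1.0, -0.002, -0.001], [0.001, -0.847, 0.532]]
ft_force: [0.4, -0.5, -0.2]
finger_gap: 0.5
```

Call:
servo_tool --offset '[[0, 0.001, 0], [0, 0, 0]]' --angular '[[0, 0, 0], [0, 0, 0]]' --fingers '[255, 255]'

```text
time_s: 15.1
ee_pos: [618.0, -40.9, 323.9]
ee_rot: [[-0.002, 0.532, 0.847], [-1.0, -0.002, -0.001], [0.001, -0.847, 0.532]]
ft_force: [0.5, 0.1, 0.1]
finger_gap: 0.4
```

Call:
servo_tool --offset '[[0, 0.001, 0], [0, 0, 0]]' --angular '[[0, 0, 0], [0, 0, 0]]' --fingers '[255, 255]'

```text
time_s: 15.3
ee_pos: [618.6, -40.9, 323.0]
ee_rot: [[-0.002, 0.532, 0.847], [-1.0, -0.002, -0.001], [0.001, -0.847, 0.532]]
ft_force: [0.6, 0.3, -0.0]
finger_gap: 0.6
```

Run:
```python
from h import *
pr()
```

```text
15.3 tip depth 1.23 push -0.31 [661.1 -41.  255.2] [ 0.6  0.3 -0. ]
```

Call:
servo_tool --offset '[[0, 0.001, 0], [0, 0, 0]]' --angular '[[0, 0, 0], [0, 0, 0]]' --fingers '[255, 255]'

```text
time_s: 15.5
ee_pos: [619.1, -40.9, 322.1]
ee_rot: [[-0.002, 0.532, 0.847], [-1.0, -0.002, -0.001], [0.001, -0.847, 0.532]]
ft_force: [-0.4, 0.1, 0.1]
finger_gap: 0.3
```

Call:
servo_tool --offset '[[0, 0.001, 0], [0, 0, 0]]' --angular '[[0, 0, 0], [0, 0, 0]]' --fingers '[255, 255]'

```text
time_s: 15.7
ee_pos: [619.7, -40.9, 321.4]
ee_rot: [[-0.002, 0.532, 0.847], [-1.0, -0.002, -0.001], [0.001, -0.847, 0.532]]
ft_force: [-0.1, -0.6, 1.2]
finger_gap: 0.7
```

Run:
```python
from h import *
pr()
```

```text
15.7 tip depth 3.15 push 1.07 [662.2 -41.  253.7] [-0.1 -0.6  1.2]
```

Call:
servo_tool --offset '[[0, 0.001, 0], [0, 0, 0]]' --angular '[[0, 0, 0], [0, 0, 0]]' --fingers '[255, 255]'

```text
time_s: 15.9
ee_pos: [620.2, -40.9, 320.6]
ee_rot: [[-0.002, 0.532, 0.847], [-1.0, -0.002, -0.001], [0.001, -0.847, 0.532]]
ft_force: [-0.9, -0.2, 1.9]
finger_gap: 0.8
```

```bash
python3 -c "
from h import *
pr()"
```

```text
15.9 tip depth 4.16 push 2.13 [662.8 -41.  252.8] [-0.9 -0.2  1.9]
```

Call:
servo_tool --offset '[[0, 0.0005, 0], [0, 0, 0]]' --angular '[[0, 0, 0], [0, 0, 0]]' --fingers '[255, 255]'

```text
time_s: 16.1
ee_pos: [620.4, -40.9, 320.1]
ee_rot: [[-0.002, 0.532, 0.847], [-1.0, -0.002, -0.001], [0.001, -0.847, 0.532]]
ft_force: [-1.8, -0.4, 0.8]
finger_gap: 0.6
```

```bash
python3 -c "
from h import *
pr()"
```

```text
16.1 tip depth 4.64 push 1.65 [663.  -41.  252.4] [-1.8 -0.4  0.8]
```

Call:
servo_tool --offset '[[0, 0.0005, 0], [0, 0, 0]]' --angular '[[0, 0, 0], [0, 0, 0]]' --fingers '[255, 255]'

```text
time_s: 16.3
ee_pos: [620.7, -40.8, 319.7]
ee_rot: [[-0.002, 0.532, 0.847], [-1.0, -0.002, -0.001], [0.001, -0.847, 0.532]]
ft_force: [-0.7, 0.4, 0.9]
finger_gap: 0.5
```

```bash
python3 -c "
from h import *
pr()"
```

```text
16.3 tip depth 5.12 push 1.11 [663.3 -41.  252. ] [-0.7  0.4  0.9]
```

Call:
servo_tool --offset '[[0, 0.0005, 0], [0, 0, 0]]' --angular '[[0, 0, 0], [0, 0, 0]]' --fingers '[255, 255]'

```text
time_s: 16.5
ee_pos: [621.0, -40.8, 319.3]
ee_rot: [[-0.002, 0.532, 0.847], [-1.0, -0.002, -0.001], [0.001, -0.847, 0.532]]
ft_force: [-1.5, 0.1, 1.6]
finger_gap: 0.8
```

```bash
python3 -c "
from h import *
pr()"
```

```text
16.5 tip depth 5.65 push 2.14 [663.5 -41.  251.6] [-1.5  0.1  1.6]
```

Call:
servo_tool --offset '[[0, 0.0005, 0], [0, 0, 0]]' --angular '[[0, 0, 0], [0, 0, 0]]' --fingers '[255, 255]'

```text
time_s: 16.7
ee_pos: [621.3, -40.8, 318.9]
ee_rot: [[-0.002, 0.532, 0.847], [-1.0, -0.002, -0.001], [0.001, -0.847, 0.532]]
ft_force: [-1.7, 0.5, 1.6]
finger_gap: 0.4
```

```bash
python3 -c "
from h import *
pr()"
```

```text
16.7 tip depth 6.14 push 2.27 [663.8 -41.  251.1] [-1.7  0.5  1.6]
```

Call:
servo_tool --offset '[[0, 0.0005, 0], [0, 0, 0]]' --angular '[[0, 0, 0], [0, 0, 0]]' --fingers '[255, 255]'

```text
time_s: 16.9
ee_pos: [621.5, -40.8, 318.4]
ee_rot: [[-0.002, 0.532, 0.847], [-1.0, -0.002, -0.001], [0.001, -0.847, 0.532]]
ft_force: [-1.1, 0.1, 1.9]
finger_gap: 0.3
```

```bash
python3 -c "
from h import *
pr()"
```

```text
16.9 tip depth 6.66 push 2.13 [664.1 -41.  250.7] [-1.1  0.1  1.9]
```

Call:
servo_tool --offset '[[0, 0.0005, 0], [0, 0, 0]]' --angular '[[0, 0, 0], [0, 0, 0]]' --fingers '[255, 255]'

```text
time_s: 17.1
ee_pos: [621.8, -40.8, 318.0]
ee_rot: [[-0.002, 0.532, 0.847], [-1.0, -0.002, -0.001], [0.001, -0.847, 0.532]]
ft_force: [-0.6, 0.7, 2.0]
finger_gap: 0.4
```

```bash
python3 -c "
from h import *
pr()"
```

```text
17.1 tip depth 7.15 push 2.01 [664.3 -41.  250.3] [-0.6  0.7  2. ]
```

Call:
servo_tool --offset '[[0, 0.0005, 0], [0, 0, 0]]' --angular '[[0, 0, 0], [0, 0, 0]]' --fingers '[255, 255]'

```text
time_s: 17.3
ee_pos: [622.0, -40.8, 317.7]
ee_rot: [[-0.002, 0.532, 0.847], [-1.0, -0.002, -0.001], [0.001, -0.847, 0.532]]
ft_force: [-2.8, -0.4, 2.9]
finger_gap: 0.9
```

```bash
python3 -c "
from h import *
pr()"
```

```text
17.3 tip depth 7.54 push 3.95 [664.6 -41.  250. ] [-2.8 -0.4  2.9]
```

Call:
servo_tool --offset '[[0, 0.0003, 0], [0, 0, 0]]' --angular '[[0, 0, 0], [0, 0, 0]]' --fingers '[255, 255]'

```text
time_s: 17.5
ee_pos: [622.1, -40.8, 317.6]
ee_rot: [[-0.002, 0.532, 0.847], [-1.0, -0.002, -0.001], [0.001, -0.847, 0.532]]
ft_force: [-4.9, 0.3, 4.9]
finger_gap: 0.3
```

```bash
python3 -c "
from h import *
pr()"
```

```text
17.5 tip depth 7.72 push 6.71 [664.7 -41.  249.8] [-4.9  0.3  4.9]
```

Call:
servo_tool --offset '[[0, 0, 0], [0, 0, 0], [0, 0, 0], [0, 0, 0]]' --angular '[[0, 0, 0], [0, 0, 0], [0, 0, 0], [0, 0, 0]]' --fingers '[255, 255, 255, 255]'

```text
time_s: 17.9
ee_pos: [622.1, -40.8, 317.6]
ee_rot: [[-0.002, 0.532, 0.847], [-1.0, -0.002, -0.001], [0.001, -0.847, 0.532]]
ft_force: [-3.5, 1.2, 5.3]
finger_gap: 0.8
```

```bash
python3 -c "
from h import *
pr()"
```

```text
17.9 tip depth 7.7 push 6.4 [664.7 -41.  249.8] [-3.5  1.2  5.3]
```

Call:
servo_tool --offset '[[0, 0, 0], [0, 0, 0], [0, 0, 0], [0, 0, 0], [0, 0, 0], [0, 0, 0], [0, 0, 0], [0, 0, 0]]' --angular '[[0, 0, 0], [0, 0, 0], [0, 0, 0], [0, 0, 0], [0, 0, 0], [0, 0, 0], [0, 0, 0], [0, 0, 0]]' --fingers '[255, 255, 255, 255, 255, 255, 255, 255]'

```text
time_s: 18.7
ee_pos: [622.1, -40.8, 317.6]
ee_rot: [[-0.002, 0.532, 0.847], [-1.0, -0.002, -0.001], [0.001, -0.847, 0.532]]
ft_force: [-5.5, 0.5, 5.2]
finger_gap: 0.2
```

Run:
```python
from h import *
pr()
im=viewer.capture('side');cv2.imwrite('pics/side11.png',im);crop('pics/side11.png',230,150,320,225,8,'pics/side11c.png')
pr()
```

```text
18.7 tip depth 7.71 push 7.28 [664.7 -41.  249.8] [-5.5  0.5  5.2]
18.75 tip depth 7.71 push 6.86 [664.7 -41.  249.8] [-4.8 -0.3  5.1]
```

View pics/side11c.png

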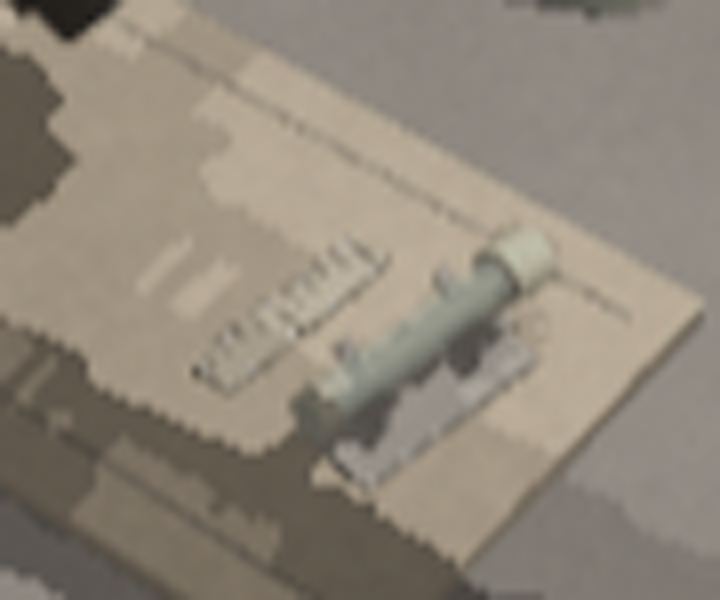

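Call:
servo_tool --offset '[[0, 0.001, 0], [0, 0.0015, 0], [0, 0.0015, 0], [0, 0.001, 0], [0, 0, 0]]' --angular '[[0, 0, 0], [0, 0, 0], [0, 0, 0], [0, 0, 0], [0, 0, 0]]' --fingers '[255, 255, 255, 255, 255]'

```text
time_s: 19.25
ee_pos: [624.6, -40.8, 313.5]
ee_rot: [[-0.002, 0.532, 0.847], [-1.0, -0.002, -0.001], [0.002, -0.847, 0.532]]
ft_force: [-9.1, -0.4, 9.9]
finger_gap: 0.9
```

```bash
python3 -c "
from h import *
pr()"
```

```text
19.25 tip depth 12.49 push 13.23 [667.2 -41.  245.8] [-9.1 -0.4  9.9]
```

Call:
servo_tool --offset '[[0, 0.0006, 0], [0, 0, 0], [0, 0, 0]]' --angular '[[0, 0, 0], [0, 0, 0], [0, 0, 0]]' --fingers '[255, 255, 255]'

```text
time_s: 19.55
ee_pos: [624.9, -40.8, 313.1]
ee_rot: [[-0.002, 0.532, 0.847], [-1.0, -0.003, -0.001], [0.002, -0.847, 0.532]]
ft_force: [-8.4, -0.1, 9.7]
finger_gap: 0.8
```

```bash
python3 -c "
from h import *
pr()"
```

```text
19.55 tip depth 12.94 push 12.65 [667.4 -41.  245.4] [-8.4 -0.1  9.7]
```

Call:
servo_tool --offset '[[0, 0.0006, 0], [0, 0, 0], [0, 0, 0]]' --angular '[[0, 0, 0], [0, 0, 0], [0, 0, 0]]' --fingers '[255, 255, 255]'

```text
time_s: 19.85
ee_pos: [625.0, -40.7, 312.9]
ee_rot: [[-0.002, 0.532, 0.847], [-1.0, -0.003, -0.001], [0.002, -0.847, 0.532]]
ft_force: [-13.4, 0.6, 13.8]
finger_gap: 0.5
```

```bash
python3 -c "
from h import *
pr()"
```

```text
19.85 tip depth 13.18 push 18.8 [667.6 -41.  245.2] [-13.4   0.6  13.8]
```

Bottomed out (force jumped to 19 N). Now let go, backing out along the plunger axis.

Call:
servo_tool --offset '[[0, -0.004, 0], [0, -0.006, 0], [0, -0.01, 0], [0, -0.015, 0], [0, -0.02, 0], [0, -0.02, 0], [0, -0.02, 0], [0, -0.015, 0]]' --angular '[[0, 0, 0], [0, 0, 0], [0, 0, 0], [0, 0, 0], [0, 0, 0], [0, 0, 0], [0, 0, 0], [0, 0, 0]]' --fingers '[255, 255, 255, 255, 255, 255, 255, 255]'

```text
time_s: 20.65
ee_pos: [566.5, -40.7, 406.0]
ee_rot: [[-0.002, 0.532, 0.847], [-1.0, -0.002, -0.001], [0.001, -0.847, 0.532]]
ft_force: [-0.1, -0.9, -0.3]
finger_gap: 0.5
```

Call:
servo_tool --offset '[[0, -0.025, -0.02], [0, -0.025, -0.03], [0, -0.02, -0.035], [0, -0.01, -0.035], [0, -0.005, -0.03], [0, 0, -0.02], [0, 0, 0], [0, 0, 0]]' --angular '[[0, 0, 0], [0, 0, 0], [0, 0, 0], [0, 0, 0], [0, 0, 0], [0, 0, 0], [0, 0, 0], [0, 0, 0]]' --fingers '[255, 255, 255, 255, 255, 255, 255, 255]'

```text
time_s: 21.45
ee_pos: [418.7, -39.1, 405.1]
ee_rot: [[-0.002, 0.531, 0.847], [-1.0, -0.008, 0.003], [0.009, -0.847, 0.531]]
ft_force: [-0.3, 0.1, 0.8]
finger_gap: 0.6
```

Run:
```python
from h import *
st()
for n in("side",'top'): cv2.imwrite(f"pics/{n}12.png",viewer.capture(n))
crop('pics/top12.png',250,80,350,235,4,'pics/top12c.png')
crop('pics/side12.png',185,85,315,220,5,'pics/side12c.png')
cv2.imwrite('pics/side12c.png',cv2.resize(cv2.imread('pics/side12c.png'),(578,600)))
```

```text
21.45 [418.681 -39.139 405.088] [-0.312  0.129  0.839] 0.6064226469912554
[[-0.002  0.531  0.847]
 [-1.    -0.008  0.003]
 [ 0.009 -0.847  0.531]] [ 0.477 -0.287 -0.386  2.192 -0.225  0.665 -1.357]
```

View pics/top12c.png

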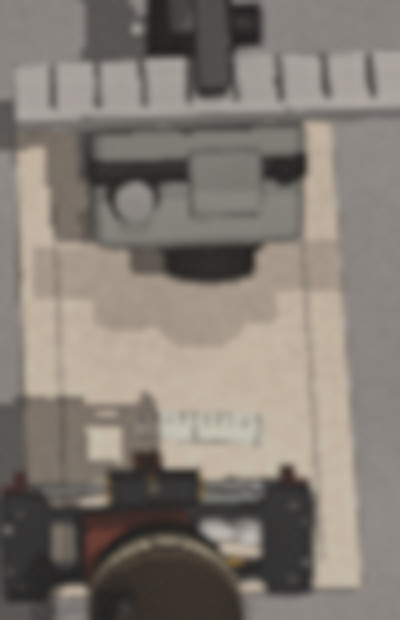

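View pics/side12c.png

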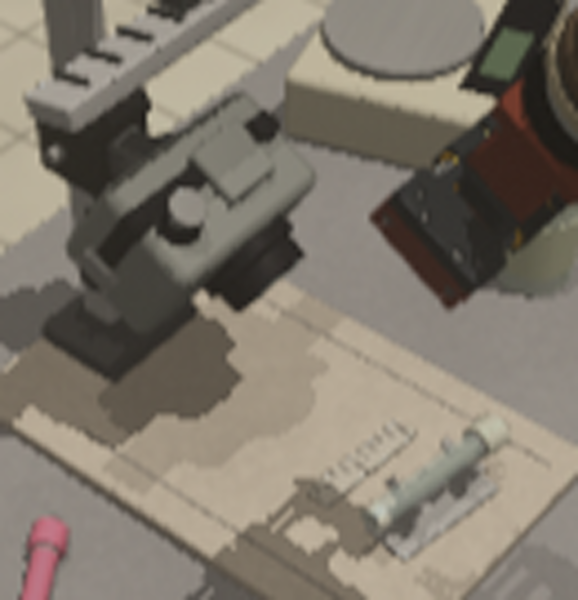

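Call:
servo_tool --offset '[[-0.005, 0.008, 0.012], [-0.03, 0.008, 0.012], [-0.04, 0.002, 0.003], [-0.04, 0, 0], [-0.04, 0, 0], [-0.03, 0, 0], [-0.01, 0, 0], [0, 0, 0]]' --angular '[[0, 0, 0], [0, 0, 0], [0, 0, 0], [0, 0, 0], [0, 0, 0], [0, 0, 0], [0, 0, 0], [0, 0, 0]]' --fingers '[255, 255, 255, 255, 255, 255, 255, 255]'

```text
time_s: 22.35
ee_pos: [452.7, 154.2, 402.4]
ee_rot: [[-0.006, 0.531, 0.848], [-1.0, -0.01, -0.001], [0.008, -0.848, 0.531]]
ft_force: [0.4, -0.8, 1.0]
finger_gap: 0.5
```

Run:
```python
from h import *
st()
for n in("side",'top'): cv2.imwrite(f"pics/{n}13.png",viewer.capture(n))
crop('pics/top13.png',265,170,335,225,10,'pics/top13c.png')
```

```text
22.35 [452.722 154.218 402.446] [ 0.434 -0.838  1.048] 0.505603359014102
[[-0.006  0.531  0.848]
 [-1.    -0.01  -0.001]
 [ 0.008 -0.848  0.531]] [ 0.615 -0.183 -1.035  2.062  0.139  0.674 -2.115]
```

View pics/top13c.png

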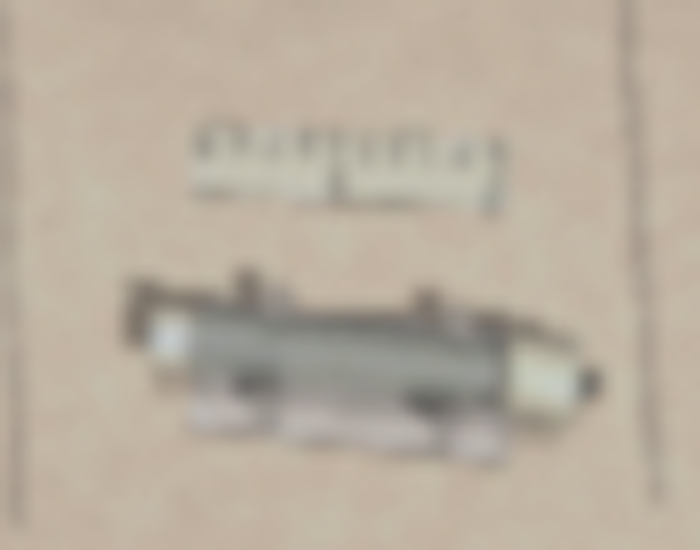

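View pics/top13.png

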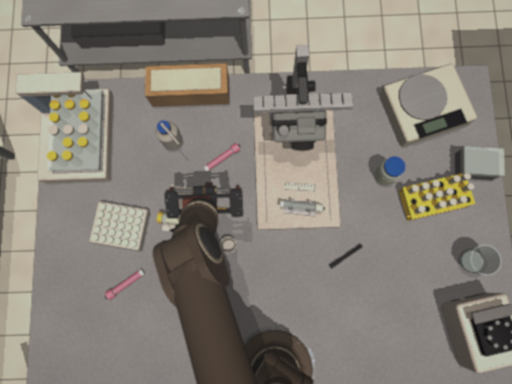

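```bash
python3 -c "
from h import *
st(); print(workorder.close_job())"
```

```text
22.45 [452.612 152.127 402.029] [ 0.901 -0.595 -0.109] 0.4222091792897986
[[-0.009  0.53   0.848]
 [-1.    -0.012 -0.003]
 [ 0.009 -0.848  0.53 ]] [ 0.612 -0.184 -1.029  2.064  0.139  0.674 -2.113]
the job is handed in; nothing more can be done
None
```

I moved the white-collared quartz torch from the rack to the two V supports and took the picture with the release plunger. I handed the job in at 22.45 s on the robot's clock, and no verdict was reported.

**Torch:** It first touched the supports with about 12 N of upward force, and I let it go there. The last top view shows it in both supports, in line with the groove. Its middle is about 2–3 mm off along the groove by that view; an earlier side view put it at 3–5 mm. Both are inside the 10 mm limit. The collar is clear of the supports.

**Plunger:**
- **Halfway stop:** I felt it about 5 mm after first contact and held there for 1.2 s at 6–7 N without movement.
- **Full press:** The fingertips went about 5 mm past the stop. The force held at about 13 N, then rose to 19 N at the end.
- **Release:** I backed off along the plunger's axis, and both views show the cap up again.

**Other things on the bench:** In the last top view everything it shows looks where it was. The arm hides most of the rack, so I could see the capped tube only in part. The gripper is well clear, at about 400 mm height.

**Disagreements:**
- First contact with the cap came 2–3 mm deeper than the cameras had put it.
- The measured travel past the stop was slightly over the nominal 5 mm, probably from give in the fingers and arm.
- One joint came within 0.003 rad of its limit while backing off, so I moved it away.

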